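# Hang the hook-on bin and stock it

### The arm

A 6-joint arm with a two-finger parallel gripper is mounted at the origin on a cart in front of the work surface, level with it; the furniture and walls round the work are solid. World frame = base frame: x ahead of the robot, y to its left, z up, the work surface at z = 0. Lengths are in m, angles in rad, forces in N, time in s.
With the tool pointing down it reaches from about 0.225 to 0.875 m from the base axis. Payload 3.4 kg.
Tool frame: the origin (TCP) lies at the centre of the arm's flange, where the gripper is bolted on; the fingertips stand manip.tcp_to_tips ahead of it and the grasp point (between the pads) lies 155 mm ahead of it (manip.tcp_to_tips is the distance from the TCP to the fingertips, in m); z points along the fingers, y is the line along which they close (so a half turn about z gives the same grasp; the last joint's range is limited). The gripper opens to 85 mm and grips with 20 to 120 N. Pads are 22 mm wide; open, the fingers measure 114 mm over their backs; the gripper's body (76 mm by 85 mm) begins 54 mm behind the grasp point. The pads swing forward as they close: fully open they stand 13 mm farther back than shut.
Start: joints at [1.138, 0.276, 1.505, -0, 1.361, -0.121], TCP at [0.176, 0.547, 0.405] pointing down, gripper open.
Joint ranges: [-2.89, 2.89], [-0.75, 2.08], [0.22, 2.7], [-1.18, 4.32], [0.11, 2.71], [-2.7, 2.7]. Speed limits (rad/s): [2.57, 2.57, 3.14, 3.14, 3.14, 3.14].

### API

Orientations are given as a unit quaternion [w, x, y, z].
In Python, from rig import sensors, imaging, manip gives the robot as it stands. The module is installed in compiled form; this text tells all that it offers.
- The arm moves only by the tool jog_arm, never from a script. Its argument "plan" is a list of rows, each an object of numbers: "dx", "dy", "dz": the shift along the tool's x, y, z in mm; "ax", "ay", "az": the turn, a rotation vector about the tool's x, y, z in units of 6 degrees (1.0 is 6 degrees); "grip": the closure, from 0 (fully open) to 1 (shut). A call has 1 to 20 rows; each row shifts and turns the commanded pose from where the row before left it, along the tool's axes as they then stand; what a row does not reach is not made up. A row lasts 1/12 s, in which the tool goes at most 41.7 mm and 7.16 degrees, less where a joint would pass 70% of its speed; a pose out of reach is approached as far as the arm can. A call is refused whole if a number of a shift passes 41.7 or a number of a turn 1, either way. A call with a gripper value outside its range is refused whole. The fingers move at their own pace and stop on an object; "grip_force" is the grip in N (left out, the last holds). Time passes only in rows, so rows that do not move let the fingers close. It gives the time, the measured TCP pose, the force, the opening and the grip force at its end, in the units of the state.
- sensors.get_state(): the state, without advancing time (a new reading comes with each control period).
- imaging.get_image(name): name is "scene" or "top" or "wrist"; returns a dict with "image" (400x640x3 uint8, red, green, blue), "K" (3x3 intrinsics, pixels), "extrinsics" (4x4, takes a point from world to camera coordinates). Camera axes: x right, y up, looking along -z (the intrinsics and any distortion apply to the point x, -y, -z); pixel columns grow to the right and rows downward; lengths in m; the calibration is good to about 2 mm. A picture is of the moment at which its call begins. There is no depth.
- manip.sign_off(): hands the job in; it is judged then, once.
The state is a dict: "clock": time; "qpos": joint angles; "qd": joint speeds; "effort": joint torques, N m; "position": TCP position; "ee_rot": TCP orientation; "contact_force": force on the tool from outside, world axes, zero at the start; "moment": the same for the moment, N m; "width": finger opening in m; "gripper_force": force on a finger pad.
Only numpy, scipy, OpenCV 4.12 (cv2) and the standard library are available. Lean on these libraries where they do the work, as an engineer would, in place of code of your own. Each camera call takes 0.05 s, during which the arm holds its last target. There are 200 camera calls.

### The job

Hang the white hook-on bin in the upper groove of the slotted wooden panel: tilt its front up, put the lip into the groove and swing it down until it sits fully home, its back flat on the panel. Then stand the spice jar with the flat cap upright in the hanging bin and let go of it. Leave the domed shaker where it is.

Things in the scene. Friction and masses are not known exactly. Their poses are not given: they have to be found in the camera images.
- panel: fixed wooden panel, upright, 300 mm wide, 254 high, 39 thick. Origin: worktop level, mid-width, in the front face (plane x=0); x points into the panel, z up. Slats 5 mm thick (x 0-5) leave two level slots (grooves) 22 mm high along y: z 90-112 and z 200-222; closed end cheeks at y=+-142. Behind the slats is empty space 26 mm deep (x 5-31). The slat over the upper groove ends at z 250.
- upper_groove (a point): on the panel, middle of the upper groove's lower front edge (panel x 0, y 0, z 200 mm); same axes as the panel
- bin: loose white plastic open bin, about 160 g, standing upright on the worktop. Origin: underside, mid-width, in the rear face of its back plate; x points out of its back, y along its width, z up. Box x -68 to 0, y -42 to 42, walls and floor 4 mm, rim z 50, inside 60 (x) by 76 (y) mm. Back plate rises to z 79. Grip fin on the front wall: upright plate 9 mm thick (y), x -108 to -68, z 30 to 66.
- bin_root (a point): where the bin's hook leaves its back (bin x 0, y 0, z 75): a tongue 70 mm wide, z 75-79, runs back to x 13 and ends in an upright lip, x 9-13, z 75-102. The lip, 27 mm high, exceeds the 22 mm groove: it enters only with the bin's front raised, easily at 45 degrees. Seated, this point lies on the groove's lower front edge, lip up behind the slat above, with 4 mm of play.
- bin_fin (a point): on the bin, a good grasp point in the fin (bin x -96, y 0, z 50 mm), 9 mm across y
- bin_floor (a point): on the bin, centre of the inner floor (bin x -34, y 0, z 4 mm)
- jar: loose glass spice jar with a green label and a straight white cap with a flat top, 41 mm diameter, 99 mm tall, about 110 g; origin at the centre of its underside, z up; the cap is the top 20 mm
- shaker: loose shaker with a domed grey cap, 44 mm diameter, 90 mm tall; origin at the centre of its underside; to be left alone
Mind the look-alikes: they are no part of the job. What is shaped like the jar but blue is not meant.

How it is judged:
On the way:
1. the bin hangs seated in the upper groove, let go, jar not yet in it (x of bin_root in the frame of upper_groove between -0.008 and 0.004 m and z of bin_root in the frame of upper_groove between -0.004 and 0.004 m and angle between bin's own z axis and vertical below 0.09 rad and angle between the x axis of bin and the x axis of panel, either way round below 0.12 rad and contact force between the fingers and bin below 0.1 N and distance between jar and bin_floor above 0.08 m), for 0.2 s.
At the end, for the whole second after the job is handed in: Bin hangs in the upper groove, anywhere along it: root within 8 mm out of, 4 mm into, 4 mm above or below its lower front edge; upright within 5 deg, parallel to the panel within 7 deg. Jar stands on the bin floor, upright within 10 deg. Shaker upright within 40 mm of its start. All at rest (x of bin_root in the frame of upper_groove between -0.008 and 0.004 m and z of bin_root in the frame of upper_groove between -0.004 and 0.004 m and angle between bin's own z axis and vertical below 0.09 rad and angle between the x axis of bin and the x axis of panel, either way round below 0.12 rad and horizontal distance between jar and bin_floor below 0.025 m and z of jar in the frame of bin_floor between -0.005 and 0.005 m and angle between jar's own z axis and vertical below 0.17 rad and distance of shaker from where it was at the start of the episode below 0.04 m and angle between shaker's own z axis and vertical below 0.2 rad and linear speed of each of bin, jar below 0.03 m/s); the robot touches nothing.
It fails at once if the shaker is knocked over (angle between shaker's own z axis and vertical above 0.6 rad).
It also fails if it takes over 61 s, if anything falls off the work surface, if the arm or the gripper's body presses on something with over 40 N, if the wrist force passes 120 N, or if a joint passes its speed limit or range.

## Working session

There is one attempt and no reset: what is moved stays moved. The work goes in short steps, Python scripts to look and compute and a tool call to move; the robot and the scene stay as the last step left them, time stands still between calls to the robot, and variables do not carry over. Pictures are saved under pics/ and viewed, at most 10 in all, crops included, and the job is handed in when it is done.

Besides the shell and the picture viewer there is one more tool, called after "Request:" by a JSON object that holds its "fn" and its "kwargs". jog_arm: Moves the arm, as the interface text tells. Its arguments: {"type":"object","properties":{"plan":{"type":"array"},"grip_force":{"type":"number"}},"required":["plan"]}

```bash
mkdir -p pics; cat > h.py <<'E'
import numpy as np, cv2
from rig import sensors, imaging, manip
def grab(n,f=None):
    d=imaging.get_image(n)
    if f: cv2.imwrite('pics/'+f,cv2.cvtColor(d['image'],cv2.COLOR_RGB2BGR))
    np.savez('/tmp/%s.npz'%n,**{k:np.array(v) for k,v in d.items() if k in('image','K','extrinsics')})
    return d
def load(n): return np.load('/tmp/%s.npz'%n)
def ray(d,u,v):
    K=np.array(d['K']);E=np.array(d['extrinsics']);R=E[:3,:3];t=E[:3,3]
    p=np.linalg.inv(K)@[u,v,1]; c=np.array([p[0],-p[1],-p[2]])
    r=R.T@c; return -R.T@t, r/np.linalg.norm(r)
def onplane(d,u,v,z=0,ax=2):
    o,r=ray(d,u,v); return o+r*(z-o[ax])/r[ax]
def tri(*obs):
    A=np.zeros((3,3));b=np.zeros(3)
    for d,u,v in obs:
        o,r=ray(d,u,v);P=np.eye(3)-np.outer(r,r);A+=P;b+=P@o
    return np.linalg.solve(A,b)
def proj(d,p):
    E=np.array(d['extrinsics']);c=E[:3,:3]@np.array(p)+E[:3,3]
    q=np.array(d['K'])@[c[0],-c[1],-c[2]];return q[:2]/q[2]
E
python3 - <<'E'
from h import *
a=[grab(n,n+'0.png') for n in('scene','top','wrist')]
for d in a: print(list(d), -np.array(d['extrinsics'])[:3,:3].T@np.array(d['extrinsics'])[:3,3], d['K'][0])
print(manip.tcp_to_tips, sensors.get_state())
im=np.vstack([x['image'] for x in a[:2]])
E
```

```text
['image', 'K', 'extrinsics'] [-0.0965751  -0.38982554  0.91050352] [409.32334496   0.         326.85436716]
['image', 'K', 'extrinsics'] [ 0.34073963 -0.01560648  1.3509602 ] [453.32389332   0.         315.03933993]
['image', 'K', 'extrinsics'] [0.10859015 0.56840326 0.37277139] [325.10885357   0.         323.46926374]
0.1734 {'clock': 0.15, 'qpos': array([ 1.13799280e+00,  2.76479085e-01,  1.50582456e+00, -1.05052265e-05,
        1.36069744e+00, -1.21022339e-01]), 'qd': array([ 0.0007227 , -0.00110231, -0.00486567,  0.00040018, -0.0014866 ,
       -0.00100452]), 'effort': array([ 1.63249766e-03, -4.17143118e+01, -2.46032524e+01,  8.10091979e-05,
        7.52239052e-03, -1.83087018e-06]), 'position': array([0.17634408, 0.5471447 , 0.40402859]), 'ee_rot': array([-1.87583861e-04,  1.55258829e-01,  9.87873575e-01, -6.78794773e-04]), 'contact_force': array([ 0.40081153, -0.3117889 , -0.12203356]), 'moment': array([ 0.02331384, -0.00751734,  0.0010113 ]), 'gripper_force': 0.0, 'width': 0.08538660908977293}
```

View pics/scene0.png

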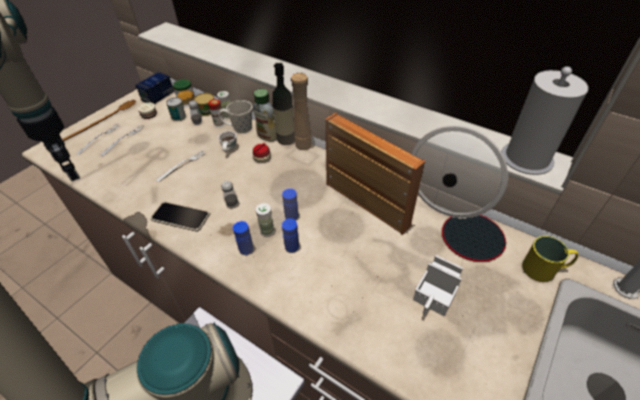

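View pics/top0.png

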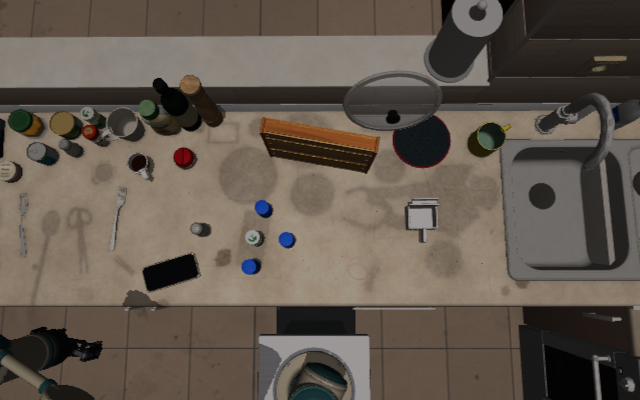

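The scene view shows the bin at about (438,285), the panel at (375,172), and a white-capped jar at (264,219) among three blue ones at (290,204), (243,238) and (290,236). The shaker is at (229,194).
In the top view the bin is at (423,218), the panel top edge runs (262,122)–(378,140), the jar is at (254,238) and the shaker at (198,229).
The jar candidates are the three blue ones and the one with a white cap and green label. Only the last fits; I'll confirm it in a crop.

```bash
python3 - <<'E'
from h import *
s,t=load('scene'),load('top')
c=lambda d,u0,u1,v0,v1,k: cv2.resize(cv2.cvtColor(d['image'][v0:v1,u0:u1],cv2.COLOR_RGB2BGR),None,fx=k,fy=k,interpolation=cv2.INTER_CUBIC)
top=np.hstack([c(s,220,310,170,260,4),c(s,405,475,250,320,5)[:350,:350].copy().__class__((1,)) if 0 else cv2.resize(c(s,405,475,250,320,5),(360,360))])
bot=np.hstack([cv2.resize(c(t,240,300,195,255,4),(240,240)),cv2.resize(c(t,400,445,190,250,4),(180,240)),cv2.resize(c(t,255,385,110,180,4),(300,240))])
cv2.imwrite('pics/crop1.png',np.vstack([top,bot]))
hsv=cv2.cvtColor(t['image'],cv2.COLOR_RGB2HSV)
# panel top by orange
m=cv2.inRange(hsv,(5,150,120),(18,255,255));m[:100]=0;m[185:]=0;m[:,:255]=0;m[:,390:]=0
cs=max(cv2.findContours(m,0,2)[0],key=cv2.contourArea);r=cv2.minAreaRect(cs);b=cv2.boxPoints(r);print('panel',r,b)
for p in b: print(onplane(t,*p,.254))
# bin white
m=cv2.inRange(hsv,(0,0,150),(180,40,255));m[:190]=0;m[250:]=0;m[:,:395]=0;m[:,450:]=0
ys,xs=np.nonzero(m);print('bin',xs.min(),xs.max(),ys.min(),ys.max(),len(xs))
for v in range(195,245,2): 
    q=np.nonzero(m[v])[0]; print(v,q.min() if len(q) else '',q.max() if len(q) else '',len(q),end=' | ')
print()
for n,u,v,z in(('jar',254,238,.099),('shk',198,229,.09),('b1',263,208,.099),('b2',287,240,.099),('b3',250,267,.099)): print(n,onplane(t,u,v,z))
print('jartri',tri((t,254,238),(s,264,209)))
E
```

```text
panel ((321.34100341796875, 134.0294952392578), (114.93449401855469, 15.111180305480957), 10.653901100158691) [[263.46753  130.83052 ]
 [266.26123  115.979836]
 [379.21448  137.22847 ]
 [376.42078  152.07916 ]]
[0.68141536 0.12326112 0.254     ]
[0.72016598 0.11683343 0.254     ]
[ 0.66370349 -0.16635031  0.254     ]
[ 0.62561196 -0.15855127  0.254     ]
bin 409 435 201 241 476
195   0 | 197   0 | 199   0 | 201 413 435 23 | 203 413 420 8 | 205   0 | 207   0 | 209 409 430 22 | 211 409 430 22 | 213 409 430 22 | 215 409 430 22 | 217 411 430 20 | 219 411 430 20 | 221 411 431 21 | 223 409 431 23 | 225 409 431 23 | 227 419 429 9 | 229 424 424 1 | 231 424 425 2 | 233 424 425 2 | 235 424 426 3 | 237 424 426 3 | 239 424 425 2 | 241 425 425 1 | 243   0 | 
jar [0.42326761 0.16411552 0.099     ]
shk [0.44923409 0.32244059 0.09      ]
b1 [0.50673219 0.14060073 0.099     ]
b2 [0.41759635 0.07291534 0.099     ]
b3 [0.34412311 0.17353954 0.099     ]
jartri [0.42392555 0.16232125 0.10397761]
```

View pics/crop1.png

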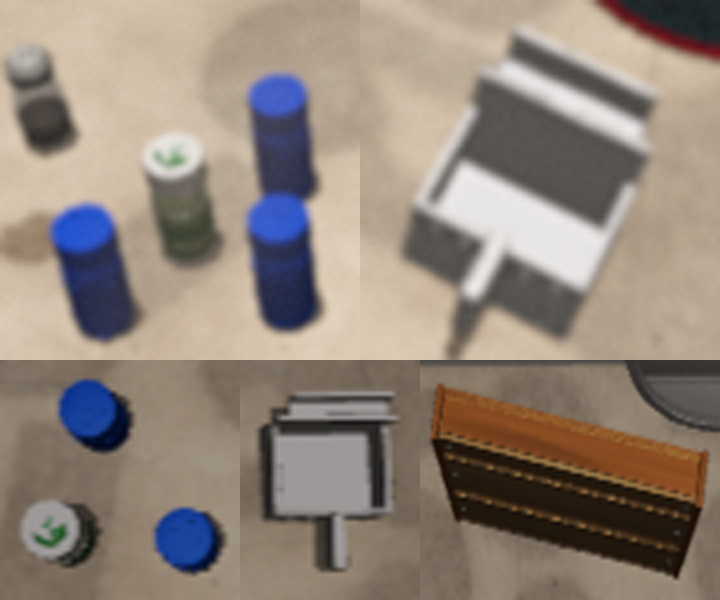

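The crop shows the green-labelled, white-capped jar upright between the three blue ones, so that is the target. The bin's fin points towards the robot and its hook faces the panel. Next I'll work out a hover pose over the bin.

```bash
cat >> h.py <<'E'
from scipy.spatial.transform import Rotation as Ro
def cur():
    s=sensors.get_state();q=s['ee_rot'];return np.array(s['position']),Ro.from_quat([q[1],q[2],q[3],q[0]]),s
def toolR(yaw,pitch):
    """tool z leans forward by pitch(deg) toward heading yaw(deg); tool y = left of heading"""
    y=np.radians(yaw);p=np.radians(pitch);f=np.array([np.cos(y),np.sin(y),0]);l=np.array([-np.sin(y),np.cos(y),0]);z=np.sin(p)*f-np.cos(p)*np.array([0,0,1])
    return Ro.from_matrix(np.c_[np.cross(l,z),l,z])
def delta(P,R,p0=None,R0=None):
    """turn-first (about TCP, units of 6deg), then shift in new tool axes; and shift first in old axes"""
    if p0 is None: p0,R0,_=cur()
    w=(R0.inv()*R).as_rotvec(degrees=True)/6
    d=np.array(P)-p0
    return dict(turn=w.round(2),shift_new_mm=(R.inv().apply(d)*1000).round(1),shift_old_mm=(R0.inv().apply(d)*1000).round(1))
E
python3 - <<'E'
from h import *
t,s=load('top'),load('scene')
print('fin tip',onplane(t,424.5,241.5,.066),'fin root',onplane(t,424.5,229,.066))
print('plate top',onplane(t,413,203,.079),onplane(t,438,203,.079))
w=load('wrist');E=w['extrinsics'];p,R,_=cur();c=-E[:3,:3].T@E[:3,3]
print('cam in tool',R.inv().apply(c-p),'axes',R.inv().as_matrix()@E[:3,:3].T)
# scene views of panel upper groove: skip
print(delta([.40,-.24,.30],toolR(-3,0)))
E
```

```text
fin tip [ 0.41470835 -0.31283646  0.066     ] fin root [ 0.45001012 -0.31417452  0.066     ]
plate top [ 0.52261845 -0.28148165  0.079     ] [ 0.52244006 -0.35203457  0.079     ]
cam in tool [ 0.07100359 -0.00050626  0.03126928] axes [[-1.21709220e-03  9.60190082e-01  2.79344813e-01]
 [ 9.99999017e-01  1.36294749e-03 -3.27901766e-04]
 [-6.95580336e-04  2.79344139e-01 -9.60190798e-01]]
{'turn': array([-0.01, -0.  , -2.48]), 'shift_new_mm': array([-264.5, -774.4,  104. ]), 'shift_old_mm': array([-454.3, -680.4,  104.9])}
```

Request:
{"fn": "jog_arm", "kwargs": {"plan": [{"dx":-16.3,"dy":-26.9,"dz":3},{"dx":-16.3,"dy":-26.9,"dz":3},{"dx":-16.3,"dy":-26.9,"dz":3},{"dx":-16.3,"dy":-26.9,"dz":3},{"dx":-16.3,"dy":-26.9,"dz":3},{"dx":-16.3,"dy":-26.9,"dz":3},{"dx":-16.3,"dy":-26.9,"dz":3},{"dx":-16.3,"dy":-26.9,"dz":3},{"dx":-16.3,"dy":-26.9,"dz":3},{"dx":-16.3,"dy":-26.9,"dz":3},{"dx":-16.3,"dy":-26.9,"dz":3},{"dx":-16.3,"dy":-26.9,"dz":3},{"dx":-16.3,"dy":-26.9,"dz":3},{"dx":-16.3,"dy":-26.9,"dz":3}]}}

```text
$.plan[0]: bad value
```

Request:
{"fn": "jog_arm", "kwargs": {"plan": [{"dx":-16.3,"dy":-26.9,"dz":3},{"dx":-16.3,"dy":-26.9,"dz":3},{"dx":-16.3,"dy":-26.9,"dz":3},{"dx":-16.3,"dy":-26.9,"dz":3},{"dx":-16.3,"dy":-26.9,"dz":3},{"dx":-16.3,"dy":-26.9,"dz":3},{"dx":-16.3,"dy":-26.9,"dz":3},{"dx":-16.3,"dy":-26.9,"dz":3},{"dx":-16.3,"dy":-26.9,"dz":3},{"dx":-16.3,"dy":-26.9,"dz":3},{"dx":-16.3,"dy":-26.9,"dz":3},{"dx":-16.3,"dy":-26.9,"dz":3},{"dx":-16.3,"dy":-26.9,"dz":3},{"dx":-16.3,"dy":-26.9,"dz":3},{"az":-0.94},{"az":-0.94},{"az":-0.94},{"dx":0}]}}

```text
$.plan[0]: bad value
```

```bash
python3 - <<'E'
from h import *
d=grab('wrist','w1.png'); p,R,s=cur(); print(p,R.as_matrix().round(3),s['qpos'],s['clock'])
E
```

```text
[0.17635312 0.54717705 0.40418164] [[-0.952  0.307 -0.   ]
 [ 0.307  0.952 -0.001]
 [ 0.    -0.001 -1.   ]] [ 1.13799670e+00  2.76348043e-01  1.50562830e+00  6.29312032e-06
  1.36068689e+00 -1.20974296e-01] 0.2
```

View pics/w1.png

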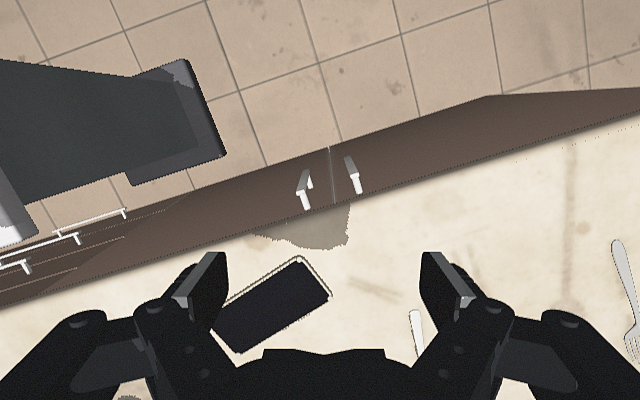

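The moves were refused, so this view is still the start pose: the phone and fork with the fingers at the bottom. It took no job-relevant measurement. I'll try rows with every key given.

Request:
{"fn": "jog_arm", "kwargs": {"plan": [{"dx":-16.3,"dy":-26.9,"dz":3,"ax":0,"ay":0,"az":0,"grip":0},{"dx":-16.3,"dy":-26.9,"dz":3,"ax":0,"ay":0,"az":0,"grip":0},{"dx":-16.3,"dy":-26.9,"dz":3,"ax":0,"ay":0,"az":0,"grip":0},{"dx":-16.3,"dy":-26.9,"dz":3,"ax":0,"ay":0,"az":0,"grip":0},{"dx":-16.3,"dy":-26.9,"dz":3,"ax":0,"ay":0,"az":0,"grip":0},{"dx":-16.3,"dy":-26.9,"dz":3,"ax":0,"ay":0,"az":0,"grip":0},{"dx":-16.3,"dy":-26.9,"dz":3,"ax":0,"ay":0,"az":0,"grip":0},{"dx":-16.3,"dy":-26.9,"dz":3,"ax":0,"ay":0,"az":0,"grip":0},{"dx":-16.3,"dy":-26.9,"dz":3,"ax":0,"ay":0,"az":0,"grip":0},{"dx":-16.3,"dy":-26.9,"dz":3,"ax":0,"ay":0,"az":0,"grip":0},{"dx":-16.3,"dy":-26.9,"dz":3,"ax":0,"ay":0,"az":0,"grip":0},{"dx":-16.3,"dy":-26.9,"dz":3,"ax":0,"ay":0,"az":0,"grip":0},{"dx":-16.3,"dy":-26.9,"dz":3,"ax":0,"ay":0,"az":0,"grip":0},{"dx":-16.3,"dy":-26.9,"dz":3,"ax":0,"ay":0,"az":0,"grip":0}]}}

```text
clock: 1.37
position: [0.2778, 0.1175, 0.3627]
ee_rot: [0.0, 0.155, 0.988, 0.0]
contact_force: [1.0, -0.6, -0.4]
width: 0.0852
gripper_force: 0.0
```

Request:
{"fn": "jog_arm", "kwargs": {"plan": [{"dx":-16.3,"dy":-26.9,"dz":3,"ax":0,"ay":0,"az":0,"grip":0},{"dx":-16.3,"dy":-26.9,"dz":3,"ax":0,"ay":0,"az":0,"grip":0},{"dx":-16.3,"dy":-26.9,"dz":3,"ax":0,"ay":0,"az":0,"grip":0},{"dx":-16.3,"dy":-26.9,"dz":3,"ax":0,"ay":0,"az":0,"grip":0},{"dx":-16.3,"dy":-26.9,"dz":3,"ax":0,"ay":0,"az":0,"grip":0},{"dx":-16.3,"dy":-26.9,"dz":3,"ax":0,"ay":0,"az":0,"grip":0},{"dx":-16.3,"dy":-26.9,"dz":3,"ax":0,"ay":0,"az":0,"grip":0},{"dx":-16.3,"dy":-26.9,"dz":3,"ax":0,"ay":0,"az":0,"grip":0},{"dx":-16.3,"dy":-26.9,"dz":3,"ax":0,"ay":0,"az":0,"grip":0},{"dx":-16.3,"dy":-26.9,"dz":3,"ax":0,"ay":0,"az":0,"grip":0},{"dx":-16.3,"dy":-26.9,"dz":3,"ax":0,"ay":0,"az":0,"grip":0},{"dx":-16.3,"dy":-26.9,"dz":3,"ax":0,"ay":0,"az":0,"grip":0},{"dx":-16.3,"dy":-26.9,"dz":3,"ax":0,"ay":0,"az":0,"grip":0},{"dx":-16.3,"dy":-26.9,"dz":3,"ax":0,"ay":0,"az":0,"grip":0},{"dx":0,"dy":0,"dz":0,"ax":0,"ay":0,"az":-0.94,"grip":0},{"dx":0,"dy":0,"dz":0,"ax":0,"ay":0,"az":-0.94,"grip":0},{"dx":0,"dy":0,"dz":0,"ax":0,"ay":0,"az":-0.94,"grip":0},{"dx":0,"dy":0,"dz":0,"ax":0,"ay":0,"az":0,"grip":0}]}}

```text
clock: 2.87
position: [0.3797, -0.3098, 0.3203]
ee_rot: [-0.0, 0.008, 1.0, 0.0]
contact_force: [0.3, 0.1, -0.4]
width: 0.0855
gripper_force: 0.0
```

```bash
python3 - <<'E'
from h import *
d=grab('wrist','w2.png'); p,R,s=cur(); print(p,R.as_matrix().round(3),s['qpos'],s['clock'])
E
```

```text
[ 0.37968489 -0.3096835   0.32040637] [[-1.     0.019 -0.   ]
 [ 0.019  1.     0.001]
 [ 0.     0.001 -1.   ]] [-8.26365049e-01  2.14838371e-01  1.81438764e+00  1.22152787e-04
  1.11297344e+00 -2.37848618e+00] 2.9167
```

View pics/w2.png

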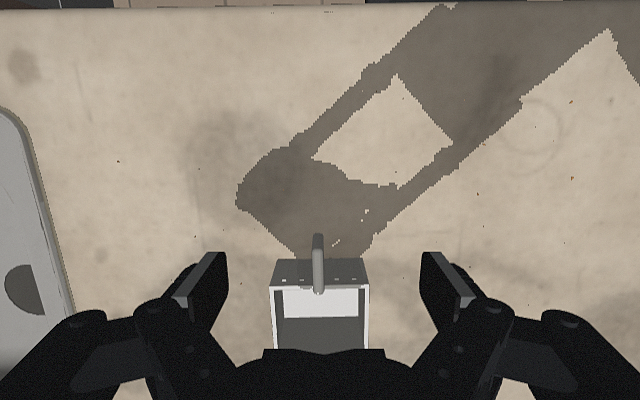

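The wrist view looks from the robot side. The fin tip is at (318,234), its root at (319,293), the front rim line runs (270,286)–(369,286), and the bin interior lies below that. I'll measure these and check the wrist joints for the pitched grasp.

```bash
cat >> h.py <<'E'
def wristsol(R,j1,s23):
    """j4,j5,j6 options for orientation R (xArm-like chain, calibrated const)"""
    C=Ro.from_euler('ZYZ',[-.8264,2.0292,0])*Ro.from_euler('ZYZ',[0,1.1130,-2.3785])
    return None
E
python3 - <<'E'
from h import *
d=load('wrist')
for n,u,v,z in(('fin tip',318,234,.066),('fin root',319,293,.066),('rimL?',270,286,.05),('rimR?',369,286,.05),('botL',275,258,0),('botR',368,258,0)): print(n,onplane(d,u,v,z))
p,R,s=cur();q=s['qpos']
F=lambda q:Ro.from_euler('ZYZYZ'[:3],[q[0],q[1]+q[2],q[3]])*Ro.from_euler('YZ',[q[4],q[5]])
C=F(q).inv()*R; print('const',C.as_rotvec())
for pit in(0,15,30,40):
  for flip in(0,180):
    for j1,s23 in((-.83,2.03),(-.9,2.0),(-1.0,1.8)):
      T=toolR(-1.5,pit)*Ro.from_euler('z',flip,degrees=True)
      M=(Ro.from_euler('ZY',[j1,s23]).inv()*T*C.inv())
      e=M.as_euler('ZYZ'); print(pit,flip,j1,s23,e.round(2))
E
```

```text
fin tip [ 0.40100018 -0.31438349  0.066     ]
fin root [ 0.45059725 -0.31466112  0.066     ]
rimL? [ 0.45344791 -0.35565282  0.05      ]
rimR? [ 0.45488562 -0.27334495  0.05      ]
botL [ 0.45288677 -0.35855663  0.        ]
botR [ 0.45446352 -0.26754458  0.        ]
const [ 3.84575907e-16 -2.34225815e-16  1.57079633e+00]
0 0 -0.83 2.03 [ 0.    1.11 -2.37]
0 0 -0.9 2.0 [ 0.    1.14 -2.44]
0 0 -1.0 1.8 [-0.    1.34 -2.54]
0 180 -0.83 2.03 [0.   1.11 0.77]
0 180 -0.9 2.0 [0.   1.14 0.7 ]
0 180 -1.0 1.8 [0.   1.34 0.6 ]
15 0 -0.83 2.03 [ 0.23  0.94 -2.5 ]
15 0 -0.9 2.0 [ 0.24  0.98 -2.56]
15 0 -1.0 1.8 [ 0.23  1.2  -2.61]
15 180 -0.83 2.03 [0.23 0.94 0.65]
15 180 -0.9 2.0 [0.24 0.98 0.58]
15 180 -1.0 1.8 [0.23 1.2  0.53]
30 0 -0.83 2.03 [ 0.52  0.8  -2.68]
30 0 -0.9 2.0 [ 0.53  0.86 -2.74]
30 0 -1.0 1.8 [ 0.49  1.08 -2.72]
30 180 -0.83 2.03 [0.52 0.8  0.46]
30 180 -0.9 2.0 [0.53 0.86 0.4 ]
30 180 -1.0 1.8 [0.49 1.08 0.42]
40 0 -0.83 2.03 [ 0.76  0.74 -2.85]
40 0 -0.9 2.0 [ 0.75  0.8  -2.89]
40 0 -1.0 1.8 [ 0.68  1.02 -2.81]
40 180 -0.83 2.03 [0.76 0.74 0.29]
40 180 -0.9 2.0 [0.75 0.8  0.25]
40 180 -1.0 1.8 [0.68 1.02 0.33]
```

Request:
{"fn": "jog_arm", "kwargs": {"plan": [{"dx":0,"dy":0,"dz":0,"ax":0,"ay":0,"az":1,"grip":0},{"dx":0,"dy":0,"dz":0,"ax":0,"ay":0,"az":1,"grip":0},{"dx":0,"dy":0,"dz":0,"ax":0,"ay":0,"az":1,"grip":0},{"dx":0,"dy":0,"dz":0,"ax":0,"ay":0,"az":1,"grip":0},{"dx":0,"dy":0,"dz":0,"ax":0,"ay":0,"az":1,"grip":0},{"dx":0,"dy":0,"dz":0,"ax":0,"ay":0,"az":1,"grip":0},{"dx":0,"dy":0,"dz":0,"ax":0,"ay":0,"az":1,"grip":0},{"dx":0,"dy":0,"dz":0,"ax":0,"ay":0,"az":1,"grip":0},{"dx":0,"dy":0,"dz":0,"ax":0,"ay":0,"az":1,"grip":0},{"dx":0,"dy":0,"dz":0,"ax":0,"ay":0,"az":1,"grip":0},{"dx":0,"dy":0,"dz":0,"ax":0,"ay":0,"az":1,"grip":0},{"dx":0,"dy":0,"dz":0,"ax":0,"ay":0,"az":1,"grip":0},{"dx":0,"dy":0,"dz":0,"ax":0,"ay":0,"az":1,"grip":0},{"dx":0,"dy":0,"dz":0,"ax":0,"ay":0,"az":1,"grip":0},{"dx":0,"dy":0,"dz":0,"ax":0,"ay":0,"az":1,"grip":0}]}}

```text
clock: 4.17
position: [0.3797, -0.3093, 0.3208]
ee_rot: [0.0, 0.716, 0.699, 0.0]
contact_force: [0.3, -0.2, 0.7]
width: 0.0853
gripper_force: 0.0
```

Request:
{"fn": "jog_arm", "kwargs": {"plan": [{"dx":0,"dy":0,"dz":0,"ax":0,"ay":0,"az":1,"grip":0},{"dx":0,"dy":0,"dz":0,"ax":0,"ay":0,"az":1,"grip":0},{"dx":0,"dy":0,"dz":0,"ax":0,"ay":0,"az":1,"grip":0},{"dx":0,"dy":0,"dz":0,"ax":0,"ay":0,"az":1,"grip":0},{"dx":0,"dy":0,"dz":0,"ax":0,"ay":0,"az":1,"grip":0},{"dx":0,"dy":0,"dz":0,"ax":0,"ay":0,"az":1,"grip":0},{"dx":0,"dy":0,"dz":0,"ax":0,"ay":0,"az":1,"grip":0},{"dx":0,"dy":0,"dz":0,"ax":0,"ay":0,"az":1,"grip":0},{"dx":0,"dy":0,"dz":0,"ax":0,"ay":0,"az":1,"grip":0},{"dx":0,"dy":0,"dz":0,"ax":0,"ay":0,"az":1,"grip":0},{"dx":0,"dy":0,"dz":0,"ax":0,"ay":0,"az":1,"grip":0},{"dx":0,"dy":0,"dz":0,"ax":0,"ay":0,"az":1,"grip":0},{"dx":0,"dy":0,"dz":0,"ax":0,"ay":0,"az":1,"grip":0},{"dx":0,"dy":0,"dz":0,"ax":0,"ay":0,"az":1,"grip":0},{"dx":0,"dy":0,"dz":0,"ax":0,"ay":0,"az":1,"grip":0},{"dx":0,"dy":0,"dz":0,"ax":0,"ay":0,"az":0,"grip":0}]}}

```text
clock: 5.5
position: [0.3797, -0.3094, 0.3208]
ee_rot: [0.0, 1.0, -0.01, 0.0]
contact_force: [-0.1, 0.7, -0.0]
width: 0.085
gripper_force: 0.0
```

Request:
{"fn": "jog_arm", "kwargs": {"plan": [{"dx":-15,"dy":0,"dz":13,"ax":0,"ay":0,"az":0,"grip":0},{"dx":-15,"dy":0,"dz":13,"ax":0,"ay":0,"az":0,"grip":0},{"dx":-15,"dy":0,"dz":13,"ax":0,"ay":0,"az":0,"grip":0},{"dx":-15,"dy":0,"dz":13,"ax":0,"ay":0,"az":0,"grip":0},{"dx":-15,"dy":0,"dz":13,"ax":0,"ay":0,"az":0,"grip":0},{"dx":-15,"dy":0,"dz":13,"ax":0,"ay":0,"az":0,"grip":0},{"dx":-15,"dy":0,"dz":13,"ax":0,"ay":0,"az":0,"grip":0},{"dx":0,"dy":0,"dz":0,"ax":0,"ay":0.95,"az":0,"grip":0},{"dx":0,"dy":0,"dz":0,"ax":0,"ay":0.95,"az":0,"grip":0},{"dx":0,"dy":0,"dz":0,"ax":0,"ay":0.95,"az":0,"grip":0},{"dx":0,"dy":0,"dz":0,"ax":0,"ay":0.95,"az":0,"grip":0},{"dx":0,"dy":0,"dz":0,"ax":0,"ay":0.95,"az":0,"grip":0},{"dx":0,"dy":0,"dz":0,"ax":0,"ay":0.95,"az":0,"grip":0},{"dx":0,"dy":0,"dz":0,"ax":0,"ay":0.95,"az":0,"grip":0},{"dx":0,"dy":0,"dz":0,"ax":0,"ay":0,"az":0,"grip":0}]}}

```text
clock: 6.75
position: [0.274, -0.3077, 0.2291]
ee_rot: [0.002, 0.941, -0.009, 0.339]
contact_force: [-1.0, 0.3, -0.8]
width: 0.0854
gripper_force: 0.0
```

```bash
python3 - <<'E'
from h import *
p,R,s=cur(); print(p,R.as_matrix().round(3),s['qpos'].round(2),s['clock'])
R2=toolR(-1,40)*Ro.from_euler('z',180,degrees=True)
print(delta([.326,-.311,.169],R2))
d=grab('wrist')
w=d['image'];hsv=cv2.cvtColor(w,cv2.COLOR_RGB2HSV)
cv2.imwrite('pics/w3.png',w[:,:,::-1])
g=[.426,-.3130,.05];print(proj(d,g),proj(d,[.414,-.313,.066]),proj(d,[.454,-.3137,.066]))
E
```

```text
[ 0.27397068 -0.3077297   0.22910003] [[ 0.771 -0.019  0.637]
 [-0.016 -1.    -0.01 ]
 [ 0.637 -0.003 -0.771]] [-1.31  0.22  2.29  1.1   0.76 -0.6 ] 6.75
{'turn': array([-0.01,  0.07, -0.03]), 'shift_new_mm': array([ 1.3,  2.4, 79.5]), 'shift_old_mm': array([ 1.8,  2.4, 79.5])}
[327.33693103 209.87808114] [328.03820784 218.77192189] [327.52304507 160.71470882]
```

View pics/w3.png

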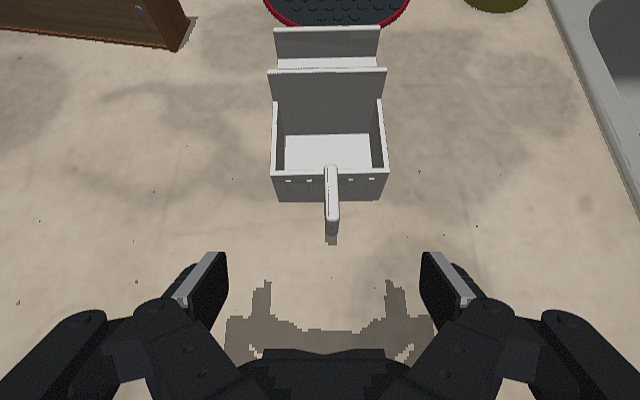

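The wrist view shows the fin upright between the fingers: its top runs (331,168)–(332,218), about 4 px right of prediction (2.5 mm), and the rim is level with the gripper. I'll go in with that correction.

Request:
{"fn": "jog_arm", "kwargs": {"plan": [{"dx":0.4,"dy":1,"dz":16,"ax":0,"ay":0,"az":0,"grip":0},{"dx":0.4,"dy":1,"dz":16,"ax":0,"ay":0,"az":0,"grip":0},{"dx":0.4,"dy":1,"dz":16,"ax":0,"ay":0,"az":0,"grip":0},{"dx":0.4,"dy":1,"dz":16,"ax":0,"ay":0,"az":0,"grip":0},{"dx":0.4,"dy":1,"dz":16,"ax":0,"ay":0,"az":0,"grip":0},{"dx":0,"dy":0,"dz":0,"ax":0,"ay":0,"az":0,"grip":0.5},{"dx":0,"dy":0,"dz":0,"ax":0,"ay":0,"az":0,"grip":1},{"dx":0,"dy":0,"dz":0,"ax":0,"ay":0,"az":0,"grip":1},{"dx":0,"dy":0,"dz":0,"ax":0,"ay":0,"az":0,"grip":1},{"dx":0,"dy":0,"dz":0,"ax":0,"ay":0,"az":0,"grip":1},{"dx":0,"dy":0,"dz":0,"ax":0,"ay":0,"az":0,"grip":1},{"dx":0,"dy":0,"dz":0,"ax":0,"ay":0,"az":0,"grip":1},{"dx":0,"dy":0,"dz":0,"ax":0,"ay":0,"az":0,"grip":1},{"dx":0,"dy":0,"dz":0,"ax":0,"ay":0,"az":0,"grip":1}], "grip_force": 60}}

```text
clock: 7.97
position: [0.3269, -0.3135, 0.1697]
ee_rot: [0.003, 0.941, -0.008, 0.338]
contact_force: [-4.7, 0.5, 5.4]
width: 0.008
gripper_force: 61.2
```

Gripped: width is about 8–9 mm and force 61 N. Lifting 150 mm and tilting the front up 48°.

```bash
cat >> h.py <<'E'
# grasp of bin: tool pose at grasp, bin standing on worktop
P0=np.array([.3269,-.3135,.1697]);R0=Ro.from_quat([.941,-.008,.338,.003])
BinR=Ro.from_euler('z',-1.2,degrees=True);Root0=np.array([.522,-.3175,.075])
PAN=np.array([.6536,-.0174,.200]);PYAW=-11.2
def bin_target(dx,dy,dz,th):
    """tool pose so root is at (dx,dy,dz) mm in upper_groove frame with front raised th deg"""
    Rp=Ro.from_euler('z',PYAW,degrees=True);Rb=Rp*Ro.from_euler('y',th,degrees=True)
    R=Rb*BinR.inv()*R0
    root=PAN+Rp.apply(np.array([dx,dy,dz])/1000)
    return root-R.apply(R0.inv().apply(Root0-P0)),R
def root_now():
    p,R,s=cur();r=p+R.apply(R0.inv().apply(Root0-P0));Rp=Ro.from_euler('z',PYAW,degrees=True)
    Rb=Rp.inv()*R*R0.inv()*BinR
    return (Rp.inv().apply(r-PAN)*1000).round(1),Rb.as_euler('ZYX',degrees=True).round(2)
E
```

Request:
{"fn": "jog_arm", "kwargs": {"plan": [{"dx":8,"dy":0,"dz":-9.7,"ax":0,"ay":0,"az":0,"grip":1},{"dx":16,"dy":0,"dz":-19.3,"ax":0,"ay":0,"az":0,"grip":1},{"dx":16,"dy":0,"dz":-19.3,"ax":0,"ay":0,"az":0,"grip":1},{"dx":16,"dy":0,"dz":-19.3,"ax":0,"ay":0,"az":0,"grip":1},{"dx":16,"dy":0,"dz":-19.3,"ax":0,"ay":0,"az":0,"grip":1},{"dx":16,"dy":0,"dz":-19.3,"ax":0,"ay":0,"az":0,"grip":1},{"dx":8,"dy":0,"dz":-9.7,"ax":0,"ay":0,"az":0,"grip":1},{"dx":0,"dy":0,"dz":0,"ax":0,"ay":-0.8,"az":0,"grip":1},{"dx":0,"dy":0,"dz":0,"ax":0,"ay":-0.8,"az":0,"grip":1},{"dx":0,"dy":0,"dz":0,"ax":0,"ay":-0.8,"az":0,"grip":1},{"dx":0,"dy":0,"dz":0,"ax":0,"ay":-0.8,"az":0,"grip":1},{"dx":0,"dy":0,"dz":0,"ax":0,"ay":-0.8,"az":0,"grip":1},{"dx":0,"dy":0,"dz":0,"ax":0,"ay":-0.8,"az":0,"grip":1},{"dx":0,"dy":0,"dz":0,"ax":0,"ay":-0.8,"az":0,"grip":1},{"dx":0,"dy":0,"dz":0,"ax":0,"ay":-0.8,"az":0,"grip":1},{"dx":0,"dy":0,"dz":0,"ax":0,"ay":-0.8,"az":0,"grip":1},{"dx":0,"dy":0,"dz":0,"ax":0,"ay":-0.8,"az":0,"grip":1},{"dx":0,"dy":0,"dz":0,"ax":0,"ay":0,"az":0,"grip":1}]}}

```text
clock: 9.47
position: [0.328, -0.3135, 0.3189]
ee_rot: [-0.002, 0.997, -0.007, -0.076]
contact_force: [1.9, -0.5, -1.4]
width: 0.0084
gripper_force: 60.0
```

```bash
python3 - <<'E'
from h import *
p,R,s=cur();print(p,s['qpos'].round(2),s['clock'],s['width'],root_now())
for k in((-90,0,7,48),(-45,0,7,48),(-2,0,10,48),(0,0,0,0)):
    P,Rt=bin_target(*k);print(k,P,delta(P,Rt))
E
```

```text
[ 0.32804836 -0.3135413   0.31891618] [-0.87  0.2   1.85 -0.12  1.2   0.77] 9.4667 0.008353342045529639 (array([-203.5, -343.3,  -89.7]), array([10.16, 48.25, -0.06]))
(-90, 0, 7, 48) [0.50624468 0.01168871 0.41538468] {'turn': array([0.26, 0.04, 1.68]), 'shift_new_mm': array([  97.3, -353.6, -111.1]), 'shift_old_mm': array([ 156.9, -328. , -121. ])}
(-45, 0, 7, 48) [0.55038766 0.00294817 0.41538468] {'turn': array([0.26, 0.04, 1.68]), 'shift_new_mm': array([ 141.8, -353.5, -117.7]), 'shift_old_mm': array([ 200.6, -319.9, -127.8])}
(-2, 0, 10, 48) [ 0.59256873 -0.00540391  0.41838468] {'turn': array([0.26, 0.04, 1.68]), 'shift_new_mm': array([ 183.9, -353.4, -127. ]), 'shift_old_mm': array([ 242. , -312.2, -137.2])}
(0, 0, 0, 0) [0.4621586  0.02041799 0.2947    ] {'turn': array([-0.48,  8.02,  1.67]), 'shift_new_mm': array([  37.1, -353.4,   61.9]), 'shift_old_mm': array([ 131.5, -335.8,    5. ])}
```

Request:
{"fn": "jog_arm", "kwargs": {"plan": [{"dx":9.8,"dy":-20.5,"dz":-7.56,"ax":0,"ay":0,"az":0,"grip":1},{"dx":9.8,"dy":-20.5,"dz":-7.56,"ax":0,"ay":0,"az":0,"grip":1},{"dx":9.8,"dy":-20.5,"dz":-7.56,"ax":0,"ay":0,"az":0,"grip":1},{"dx":9.8,"dy":-20.5,"dz":-7.56,"ax":0,"ay":0,"az":0,"grip":1},{"dx":9.8,"dy":-20.5,"dz":-7.56,"ax":0,"ay":0,"az":0,"grip":1},{"dx":9.8,"dy":-20.5,"dz":-7.56,"ax":0,"ay":0,"az":0,"grip":1},{"dx":9.8,"dy":-20.5,"dz":-7.56,"ax":0,"ay":0,"az":0,"grip":1},{"dx":9.8,"dy":-20.5,"dz":-7.56,"ax":0,"ay":0,"az":0,"grip":1},{"dx":9.8,"dy":-20.5,"dz":-7.56,"ax":0,"ay":0,"az":0,"grip":1},{"dx":9.8,"dy":-20.5,"dz":-7.56,"ax":0,"ay":0,"az":0,"grip":1},{"dx":9.8,"dy":-20.5,"dz":-7.56,"ax":0,"ay":0,"az":0,"grip":1},{"dx":9.8,"dy":-20.5,"dz":-7.56,"ax":0,"ay":0,"az":0,"grip":1},{"dx":9.8,"dy":-20.5,"dz":-7.56,"ax":0,"ay":0,"az":0,"grip":1},{"dx":9.8,"dy":-20.5,"dz":-7.56,"ax":0,"ay":0,"az":0,"grip":1},{"dx":9.8,"dy":-20.5,"dz":-7.56,"ax":0,"ay":0,"az":0,"grip":1},{"dx":9.8,"dy":-20.5,"dz":-7.56,"ax":0,"ay":0,"az":0,"grip":1},{"dx":0,"dy":0,"dz":0,"ax":0.13,"ay":0.02,"az":0.84,"grip":1},{"dx":0,"dy":0,"dz":0,"ax":0.13,"ay":0.02,"az":0.84,"grip":1},{"dx":0,"dy":0,"dz":0,"ax":0,"ay":0,"az":0,"grip":1}]}}

```text
clock: 11.05
position: [0.5056, 0.0117, 0.4159]
ee_rot: [-0.009, 0.993, -0.097, -0.072]
contact_force: [0.0, -0.1, -1.1]
width: 0.0081
gripper_force: 60.1
```

```bash
python3 - <<'E'
from h import *
print(root_now())
a=[grab(n) for n in('scene','top','wrist')]
i=[x['image'] for x in a]
c=lambda im,u0,u1,v0,v1,w,h: cv2.resize(im[v0:v1,u0:u1,::-1],(w,h),interpolation=cv2.INTER_CUBIC)
im=np.vstack([np.hstack([c(i[0],300,440,90,240,392,420//2*1),c(i[1],240,400,100,200,336,210)]),c(i[2],0,640,0,400,608,380).copy().repeat(1,0)[:, :608] if 0 else cv2.resize(i[2][:,:,::-1],(728,390))[:390]])
cv2.imwrite('pics/p4.png',im);print(im.shape)
P,R=bin_target(-2,0,10,48);print(delta(P,R)); 
E
```

```text
(array([-89.9,  -0. ,   7.7]), array([-0.05, 47.8 ,  0.11]))
(600, 728, 3)
{'turn': array([-0.  , -0.03, -0.  ]), 'shift_new_mm': array([ 87.3,  -0.5, -15.4]), 'shift_old_mm': array([ 87.4,  -0.5, -15.2])}
```

View pics/p4.png

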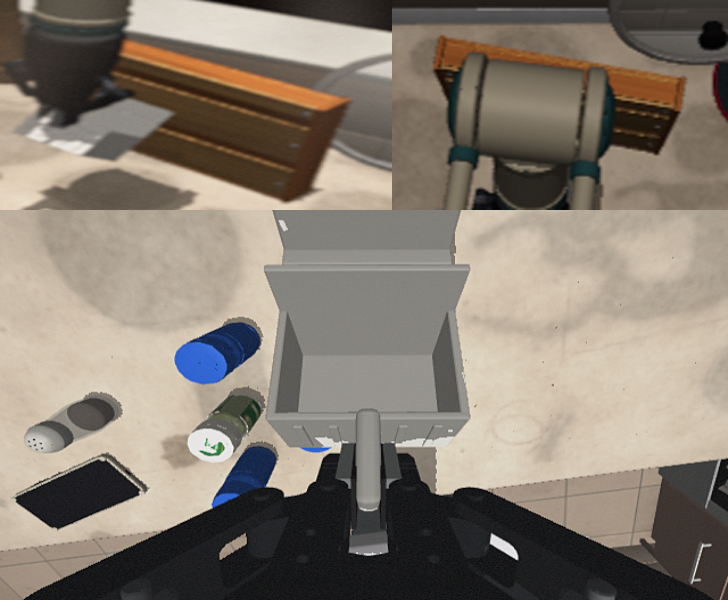

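The crops show the bin held squarely with its front raised, facing the panel. In the wrist part, the fin is at (368,460) and the rim is symmetric. I'll add 6° of tilt and come up close.

Request:
{"fn": "jog_arm", "kwargs": {"plan": [{"dx":0,"dy":0,"dz":0,"ax":0,"ay":-1,"az":0,"grip":1},{"dx":0,"dy":0,"dz":0,"ax":0,"ay":0,"az":0,"grip":1}]}}

```text
clock: 11.37
position: [0.5061, 0.011, 0.4156]
ee_rot: [-0.014, 0.987, -0.096, -0.126]
contact_force: [1.2, -0.3, -1.8]
width: 0.0082
gripper_force: 60.0
```

```bash
python3 - <<'E'
from h import *
print(root_now())
for k in((-40,0,4,54),(-20,0,7,54),(-2,0,11,54)):
    P,R=bin_target(*k);print(delta(P,R))
E
```

```text
(array([-112.2,   -0.8,    2.1]), array([-5.000e-02,  5.402e+01, -3.000e-02]))
{'turn': array([ 0.  ,  0.  , -0.01]), 'shift_new_mm': array([ 69.4,  -0.6, -19.9]), 'shift_old_mm': array([ 69.4,  -0.6, -19.9])}
{'turn': array([ 0.  ,  0.  , -0.01]), 'shift_new_mm': array([ 88. ,  -0.5, -27.8]), 'shift_old_mm': array([ 88. ,  -0.6, -27.9])}
{'turn': array([ 0.  ,  0.  , -0.01]), 'shift_new_mm': array([104.4,  -0.5, -36.2]), 'shift_old_mm': array([104.4,  -0.6, -36.2])}
```

Request:
{"fn": "jog_arm", "kwargs": {"plan": [{"dx":13.9,"dy":0,"dz":-4,"ax":0,"ay":0,"az":0,"grip":1},{"dx":13.9,"dy":0,"dz":-4,"ax":0,"ay":0,"az":0,"grip":1},{"dx":13.9,"dy":0,"dz":-4,"ax":0,"ay":0,"az":0,"grip":1},{"dx":13.9,"dy":0,"dz":-4,"ax":0,"ay":0,"az":0,"grip":1},{"dx":13.8,"dy":-0.6,"dz":-3.9,"ax":0,"ay":0,"az":0,"grip":1},{"dx":4.6,"dy":0,"dz":-2,"ax":0,"ay":0,"az":0,"grip":1},{"dx":4.6,"dy":0,"dz":-2,"ax":0,"ay":0,"az":0,"grip":1},{"dx":4.6,"dy":0,"dz":-2,"ax":0,"ay":0,"az":0,"grip":1},{"dx":4.8,"dy":0,"dz":-2,"ax":0,"ay":0,"az":0,"grip":1},{"dx":0,"dy":0,"dz":0,"ax":0,"ay":0,"az":0,"grip":1},{"dx":0,"dy":0,"dz":0,"ax":0,"ay":0,"az":0,"grip":1}]}}

```text
clock: 12.28
position: [0.5962, -0.0057, 0.4216]
ee_rot: [-0.013, 0.988, -0.096, -0.124]
contact_force: [0.2, 0.8, -1.6]
width: 0.0081
gripper_force: 60.0
```

```bash
python3 - <<'E'
from h import *
print(root_now())
a=[grab(n) for n in('scene','top','wrist')]
i=[x['image'] for x in a]
c=lambda im,u0,u1,v0,v1,w,h: cv2.resize(im[v0:v1,u0:u1,::-1],(w,h),interpolation=cv2.INTER_CUBIC)
cv2.imwrite('pics/p5.png',np.vstack([np.hstack([c(i[0],320,440,100,240,360,420)[:300],c(i[1],250,390,105,205,420,300)]),cv2.resize(i[2][:300,:,::-1],(780,300))]))
P,R=bin_target(-2,0,11,54);print(delta(P,R),sensors.get_state()['contact_force'])
E
```

```text
(array([-19.8,   0.2,   8.2]), array([-0.11, 53.83, -0.07]))
{'turn': array([ 0.01, -0.03, -0.01]), 'shift_new_mm': array([17.4,  0.5, -7.5]), 'shift_old_mm': array([17.4,  0.4, -7.4])} [-1.00173118  0.33562128 -1.05017001]
```

View pics/p5.png

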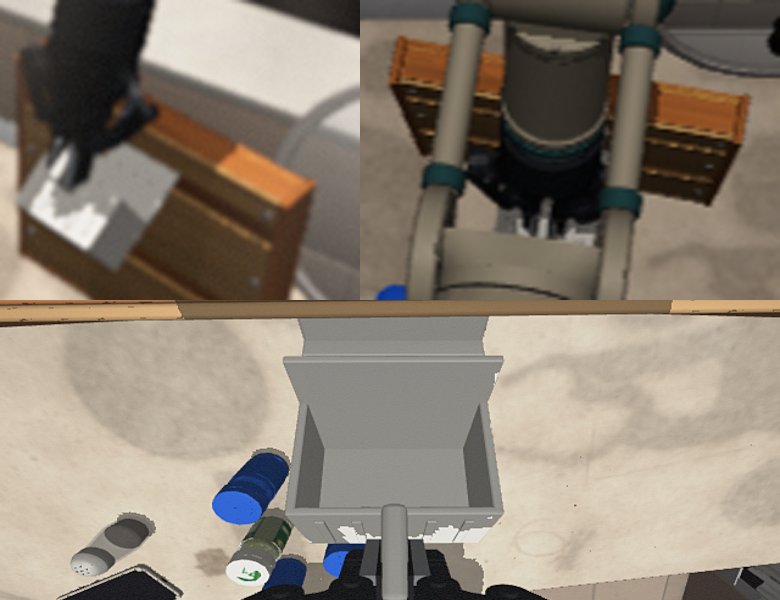

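The wrist view shows the lip passing under the panel's upper front edge, which runs from about (0,22) to (639,13). There is no contact yet. I'll refine the panel plane from that edge.

```bash
python3 - <<'E'
from h import *
d=load('wrist');g=cv2.cvtColor(d['image'],cv2.COLOR_RGB2GRAY).astype(int)
# lower edge of wood: find strongest gradient in rows 5..40 at columns off the bin
pts=[]
for u in list(range(20,220,20))+list(range(430,630,20)):
    col=cv2.cvtColor(d['image'],cv2.COLOR_RGB2LAB)[:45,u].astype(float); gr=np.linalg.norm(col[3:]-col[:-3],axis=1); v=np.argmax(gr[3:])+3+1.5; pts.append((u,v))
print(pts)
Rp=Ro.from_euler('z',PYAW,degrees=True)
W=np.array([Rp.inv().apply(onplane(d,u,v,.254)-PAN)*1000 for u,v in pts]);print(W.round(1)[:, :2].tolist())
E
```

```text
[(20, np.float64(25.5)), (40, np.float64(24.5)), (60, np.float64(23.5)), (80, np.float64(22.5)), (100, np.float64(21.5)), (120, np.float64(4.5)), (140, np.float64(4.5)), (160, np.float64(19.5)), (180, np.float64(19.5)), (200, np.float64(19.5)), (430, np.float64(15.5)), (450, np.float64(15.5)), (470, np.float64(14.5)), (490, np.float64(14.5)), (510, np.float64(14.5)), (530, np.float64(14.5)), (550, np.float64(11.5)), (570, np.float64(15.5)), (590, np.float64(15.5)), (610, np.float64(16.5))]
[[-3.5, 99.7], [-3.2, 93.0], [-2.9, 86.3], [-2.6, 79.7], [-2.3, 73.1], [2.4, 65.1], [2.4, 58.7], [-1.7, 53.4], [-1.7, 46.9], [-1.7, 40.4], [-0.6, -33.8], [-0.6, -40.2], [-0.3, -46.5], [-0.3, -52.9], [-0.3, -59.4], [-0.3, -65.8], [0.6, -71.9], [-0.5, -78.7], [-0.5, -85.1], [-0.8, -91.6]]
```

The panel plane agrees to about 1 mm, and its yaw to under 1°. Inserting.

Request:
{"fn": "jog_arm", "kwargs": {"plan": [{"dx":4.2,"dy":0.1,"dz":-1.8,"ax":0,"ay":0,"az":0,"grip":1},{"dx":4.2,"dy":0.1,"dz":-1.8,"ax":0,"ay":0,"az":0,"grip":1},{"dx":4.2,"dy":0.1,"dz":-1.8,"ax":0,"ay":0,"az":0,"grip":1},{"dx":4.2,"dy":0.1,"dz":-1.8,"ax":0,"ay":0,"az":0,"grip":1},{"dx":0,"dy":0,"dz":0,"ax":0,"ay":0,"az":0,"grip":1},{"dx":0,"dy":0,"dz":0,"ax":0,"ay":0,"az":0,"grip":1}]}}

```text
clock: 12.93
position: [0.6146, -0.0097, 0.4242]
ee_rot: [-0.013, 0.988, -0.096, -0.123]
contact_force: [0.2, 0.4, -1.3]
width: 0.0082
gripper_force: 60.1
```

```bash
python3 - <<'E'
from h import *
print(root_now(),sensors.get_state()['contact_force'])
p,R,_=cur()
# swing path in steps: theta -> tool screw steps
prev=(p,R)
for k in((-2,0,9.5,48),(-1.5,0,8,42),(-1.5,0,6.8,36),(-1.5,0,5.8,30),(-1.5,0,4.8,24),(-1.5,0,3.9,18),(-1.5,0,3,12),(-1.5,0,2,6),(-1.5,0,1,2),(-1.5,0,0.5,0)):
    P,Rt=bin_target(*k);x=delta(P,Rt,*prev);print(k[3],x['turn'],x['shift_old_mm']);prev=(P,Rt)
E
```

```text
(array([-0.8, -0.2, 10.8]), array([-0.13, 53.77, -0.09])) [ 0.17032496  0.40642269 -1.33217908]
48 [ 0.    0.96 -0.01] [-20.2   0.   11.7]
42 [-0.  1. -0.] [-19.4  -0.   11.9]
36 [-0.  1. -0.] [-20.1  -0.   11.7]
30 [-0.  1. -0.] [-20.2  -0.   11.5]
24 [-0.  1. -0.] [-20.3  -0.   11.5]
18 [-0.  1. -0.] [-20.4  -0.   11.4]
12 [-0.  1. -0.] [-20.5  -0.   11.4]
6 [-0.  1. -0.] [-20.6  -0.   11.4]
2 [-0.    0.67 -0.  ] [-14.1  -0.    7.6]
0 [-0.    0.33 -0.  ] [-7.1 -0.   3.7]
```

Request:
{"fn": "jog_arm", "kwargs": {"plan": [{"dx":-10.1,"dy":0,"dz":5.9,"ax":0,"ay":0.48,"az":0,"grip":1},{"dx":-10.1,"dy":0,"dz":5.9,"ax":0,"ay":0.48,"az":0,"grip":1},{"dx":-9.8,"dy":0,"dz":5.9,"ax":0,"ay":0.5,"az":0,"grip":1},{"dx":-9.8,"dy":0,"dz":5.9,"ax":0,"ay":0.5,"az":0,"grip":1},{"dx":-10.0,"dy":0,"dz":5.8,"ax":0,"ay":0.5,"az":0,"grip":1},{"dx":-10.0,"dy":0,"dz":5.8,"ax":0,"ay":0.5,"az":0,"grip":1},{"dx":-10.1,"dy":0,"dz":5.75,"ax":0,"ay":0.5,"az":0,"grip":1},{"dx":-10.1,"dy":0,"dz":5.75,"ax":0,"ay":0.5,"az":0,"grip":1},{"dx":-10.1,"dy":0,"dz":5.75,"ax":0,"ay":0.5,"az":0,"grip":1},{"dx":-10.1,"dy":0,"dz":5.75,"ax":0,"ay":0.5,"az":0,"grip":1},{"dx":0,"dy":0,"dz":0,"ax":0,"ay":0,"az":0,"grip":1},{"dx":0,"dy":0,"dz":0,"ax":0,"ay":0,"az":0,"grip":1}]}}

```text
clock: 13.93
position: [0.5156, 0.0099, 0.3691]
ee_rot: [0.012, 0.986, -0.096, 0.134]
contact_force: [-0.6, -0.5, -1.1]
width: 0.0083
gripper_force: 60.1
```

```bash
python3 - <<'E'
from h import *
print(root_now(),sensors.get_state()['contact_force'],sensors.get_state()['qpos'].round(2))
p,R,_=cur()
prev=(p,R)
for k in((-1.5,0,3.6,16),(-1.5,0,2.2,8),(-1.5,0,1,2),(-1.5,0,0.2,0)):
    P,Rt=bin_target(*k);x=delta(P,Rt,*prev);print(k[3],x['turn'],x['shift_old_mm']);prev=(P,Rt)
E
```

```text
(array([-1.1, -0.1,  3.1]), array([-0.09, 24.06,  0.05])) [-0.59626819 -0.4859899  -1.12447368] [-0.11  0.14  1.79 -0.03  0.94  1.67]
16 [-0.01  1.34 -0.02] [-27.   0.  14.]
8 [-0.    1.33 -0.  ] [-27.1  -0.   15.8]
2 [-0.  1. -0.] [-20.7  -0.   11.5]
0 [-0.    0.33 -0.  ] [-7.3 -0.   3.9]
```

Request:
{"fn": "jog_arm", "kwargs": {"plan": [{"dx":-9,"dy":0,"dz":4.7,"ax":0,"ay":0.45,"az":0,"grip":1},{"dx":-9,"dy":0,"dz":4.7,"ax":0,"ay":0.45,"az":0,"grip":1},{"dx":-9,"dy":0,"dz":4.7,"ax":0,"ay":0.44,"az":0,"grip":1},{"dx":-9,"dy":0,"dz":5.3,"ax":0,"ay":0.44,"az":0,"grip":1},{"dx":-9,"dy":0,"dz":5.3,"ax":0,"ay":0.44,"az":0,"grip":1},{"dx":-9,"dy":0,"dz":5.3,"ax":0,"ay":0.44,"az":0,"grip":1},{"dx":-10.3,"dy":0,"dz":5.7,"ax":0,"ay":0.5,"az":0,"grip":1},{"dx":-10.3,"dy":0,"dz":5.7,"ax":0,"ay":0.5,"az":0,"grip":1},{"dx":0,"dy":0,"dz":0,"ax":0,"ay":0,"az":0,"grip":1},{"dx":0,"dy":0,"dz":0,"ax":0,"ay":0,"az":0,"grip":1}]}}

```text
clock: 14.77
position: [0.4663, 0.0193, 0.2989]
ee_rot: [0.031, 0.944, -0.092, 0.317]
contact_force: [-6.1, 0.7, 1.4]
width: 0.0081
gripper_force: 61.5
```

```bash
python3 - <<'E'
from h import *
print(root_now(),sensors.get_state()['contact_force'])
P,R=bin_target(-1.5,0,0,0);print(delta(P,R))
E
```

```text
(array([ 0.1, -0.8, -3.9]), array([-0.17,  2.41,  0.02])) [-6.08395667  0.73559486  1.39293905]
{'turn': array([ 0.01,  0.4 , -0.02]), 'shift_new_mm': array([-7.2, -0.3, -0.4]), 'shift_old_mm': array([-7.2, -0.2, -0.1])}
```

Contact is light (6 N against the panel), and the bin looks to have turned about 2° in the grip against the panel. I'll release and let it settle.

Request:
{"fn": "jog_arm", "kwargs": {"plan": [{"dx":0,"dy":0,"dz":0,"ax":0,"ay":0,"az":0,"grip":0.85},{"dx":0,"dy":0,"dz":0,"ax":0,"ay":0,"az":0,"grip":0.7},{"dx":0,"dy":0,"dz":0,"ax":0,"ay":0,"az":0,"grip":0.5},{"dx":0,"dy":0,"dz":0,"ax":0,"ay":0,"az":0,"grip":0.5},{"dx":0,"dy":0,"dz":0,"ax":0,"ay":0,"az":0,"grip":0.3},{"dx":0,"dy":0,"dz":0,"ax":0,"ay":0,"az":0,"grip":0.3},{"dx":0,"dy":0,"dz":-10,"ax":0,"ay":0,"az":0,"grip":0.3},{"dx":0,"dy":0,"dz":-20,"ax":0,"ay":0,"az":0,"grip":0.3},{"dx":0,"dy":0,"dz":-20,"ax":0,"ay":0,"az":0,"grip":0.3},{"dx":0,"dy":0,"dz":-20,"ax":0,"ay":0,"az":0,"grip":0.3},{"dx":0,"dy":0,"dz":0,"ax":0,"ay":0,"az":0,"grip":0.3},{"dx":0,"dy":0,"dz":0,"ax":0,"ay":0,"az":0,"grip":0.3}]}}

```text
clock: 15.77
position: [0.4249, 0.0277, 0.3567]
ee_rot: [0.03, 0.942, -0.092, 0.321]
contact_force: [0.2, -0.1, 0.6]
width: 0.0598
gripper_force: 0.0
```

```bash
python3 - <<'E'
from h import *
i=[grab(n)['image'] for n in('scene','wrist')]
cv2.imwrite('pics/p6.png',np.hstack([cv2.resize(i[0][90:240,310:440,::-1],(347,400),interpolation=cv2.INTER_CUBIC),cv2.resize(i[1][:,:,::-1],(450,281)).__class__((1,)) if 0 else cv2.copyMakeBorder(cv2.resize(i[1][:,:,::-1],(450,281)),0,119,0,0,0)]))
d=load('wrist');Rp=Ro.from_euler('z',PYAW,degrees=True)
W=lambda x,y,z:PAN+Rp.apply(np.array([x,y,z])/1000)
for n,q in(('rimFL',(-68,42,-25)),('rimFR',(-68,-42,-25)),('plateL',(-4,42,4)),('plateR',(-4,-42,4)),('fintip',(-108,0,-9)),('finroot',(-68,0,-9)),('groovelow',(0,-80,0)),('grooveup',(0,-80,22))): print(n,proj(d,W(*q)).round(0)*np.array([450/640,281/400]),proj(load('scene'),W(*q)).round(1))
p,R,s=cur();print(p,s['qpos'].round(2),s['clock'])
E
```

```text
rimFL [183.515625 127.1525  ] [337.6 170.2]
rimFR [271.40625 127.1525 ] [361.3 185.5]
plateL [182.8125  51.985 ] [354.1 150.8]
plateR [272.109375  51.985   ] [378.2 165.2]
fintip [227.8125 162.98  ] [338.8 180.9]
finroot [227.8125 119.425 ] [349.5 173.2]
groovelow [310.78125  51.2825 ] [390.6 172.4]
grooveup [319.21875  33.0175 ] [391.5 166. ]
[0.42524615 0.02757316 0.35512534] [-0.06 -0.05  2.13 -0.19  0.42  1.85] 15.8667
```

View pics/p6.png

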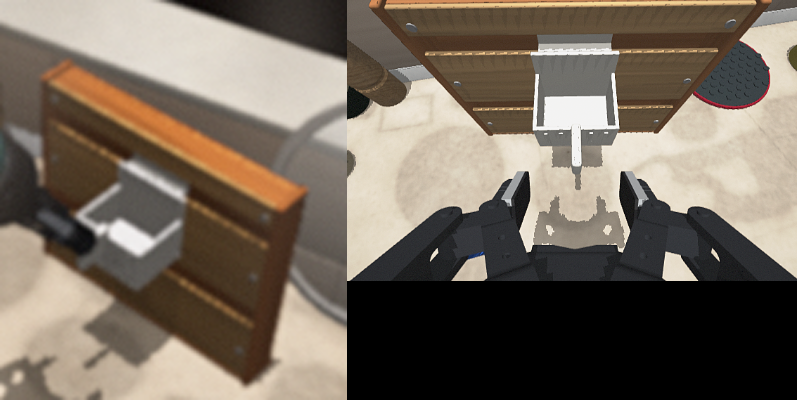

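The bin hangs seated: its plate top edge is at (531,53)–(619,51) in the composite and the rim corners and fin tip match the seated prediction within 1–2 px. The gripper is clear. Next the tool goes vertical and turns towards the jar.

Request:
{"fn": "jog_arm", "kwargs": {"plan": [{"dx":0,"dy":0,"dz":-10,"ax":0,"ay":-0.89,"az":0,"grip":0},{"dx":0,"dy":0,"dz":0,"ax":0,"ay":-0.89,"az":0,"grip":0},{"dx":0,"dy":0,"dz":0,"ax":0,"ay":-0.89,"az":0,"grip":0},{"dx":0,"dy":0,"dz":0,"ax":0,"ay":-0.89,"az":0,"grip":0},{"dx":0,"dy":0,"dz":0,"ax":0,"ay":-0.89,"az":0,"grip":0},{"dx":0,"dy":0,"dz":0,"ax":0,"ay":-0.89,"az":0,"grip":0},{"dx":0,"dy":0,"dz":0,"ax":0,"ay":-0.89,"az":0,"grip":0},{"dx":0,"dy":0,"dz":0,"ax":0,"ay":0,"az":-0.98,"grip":0},{"dx":0,"dy":0,"dz":0,"ax":0,"ay":0,"az":-0.98,"grip":0},{"dx":0,"dy":0,"dz":0,"ax":0,"ay":0,"az":-0.98,"grip":0},{"dx":0,"dy":0,"dz":0,"ax":0,"ay":0,"az":-0.98,"grip":0},{"dx":0,"dy":0,"dz":0,"ax":0,"ay":0,"az":-0.98,"grip":0},{"dx":0,"dy":0,"dz":0,"ax":0,"ay":0,"az":-0.98,"grip":0},{"dx":0,"dy":0,"dz":0,"ax":0,"ay":0,"az":-0.98,"grip":0},{"dx":0,"dy":0,"dz":0,"ax":0,"ay":0,"az":-0.98,"grip":0},{"dx":0,"dy":0,"dz":0,"ax":0,"ay":0,"az":-0.98,"grip":0},{"dx":0,"dy":0,"dz":0,"ax":0,"ay":0,"az":-0.98,"grip":0},{"dx":0,"dy":0,"dz":0,"ax":0,"ay":0,"az":-0.98,"grip":0}]}}

```text
clock: 17.37
position: [0.4199, 0.0286, 0.362]
ee_rot: [-0.001, 0.892, 0.453, -0.0]
contact_force: [0.1, -0.5, 0.1]
width: 0.0857
gripper_force: 0.0
```

Request:
{"fn": "jog_arm", "kwargs": {"plan": [{"dx":0,"dy":0,"dz":0,"ax":0,"ay":0,"az":-0.98,"grip":0},{"dx":0,"dy":0,"dz":0,"ax":0,"ay":0,"az":-0.98,"grip":0},{"dx":0,"dy":0,"dz":0,"ax":0,"ay":0,"az":-0.98,"grip":0},{"dx":0,"dy":0,"dz":0,"ax":0,"ay":0,"az":-0.98,"grip":0},{"dx":0,"dy":0,"dz":0,"ax":0,"ay":0,"az":-0.98,"grip":0},{"dx":0,"dy":0,"dz":0,"ax":0,"ay":0,"az":-0.98,"grip":0},{"dx":0,"dy":0,"dz":0,"ax":0,"ay":0,"az":-0.98,"grip":0},{"dx":0,"dy":0,"dz":0,"ax":0,"ay":0,"az":-0.98,"grip":0},{"dx":0,"dy":0,"dz":0,"ax":0,"ay":0,"az":-0.98,"grip":0},{"dx":0,"dy":0,"dz":0,"ax":0,"ay":0,"az":-0.98,"grip":0},{"dx":0,"dy":0,"dz":0,"ax":0,"ay":0,"az":-0.98,"grip":0},{"dx":0,"dy":0,"dz":0,"ax":0,"ay":0,"az":-0.98,"grip":0},{"dx":0,"dy":0,"dz":0,"ax":0,"ay":0,"az":-0.98,"grip":0},{"dx":0,"dy":0,"dz":0,"ax":0,"ay":0,"az":0,"grip":0}]}}

```text
clock: 18.53
position: [0.4198, 0.0286, 0.3621]
ee_rot: [-0.001, 0.422, 0.907, 0.001]
contact_force: [-0.3, 0.8, 0.8]
width: 0.0851
gripper_force: 0.0
```

```bash
python3 - <<'E'
from h import *
p,R,s=cur();print(p,R.as_matrix().round(3),s['qpos'].round(2),s['clock'])
print(delta([.424,.163,.34],toolR(-50,0)))
E
```

```text
[0.41984557 0.02855733 0.36207352] [[-0.644  0.765 -0.001]
 [ 0.765  0.644  0.002]
 [ 0.002  0.    -1.   ]] [-0.1   0.07  1.88  0.    1.19 -0.8 ] 18.5333
{'turn': array([ 0.  , -0.02,  0.01]), 'shift_new_mm': array([100.3,  89.6,  22.1]), 'shift_old_mm': array([100.1,  89.7,  22.4])}
```

Request:
{"fn": "jog_arm", "kwargs": {"plan": [{"dx":14.3,"dy":12.8,"dz":3.2,"ax":0,"ay":0,"az":0,"grip":0},{"dx":14.3,"dy":12.8,"dz":3.2,"ax":0,"ay":0,"az":0,"grip":0},{"dx":14.3,"dy":12.8,"dz":3.2,"ax":0,"ay":0,"az":0,"grip":0},{"dx":14.3,"dy":12.8,"dz":3.2,"ax":0,"ay":0,"az":0,"grip":0},{"dx":14.3,"dy":12.8,"dz":3.2,"ax":0,"ay":0,"az":0,"grip":0},{"dx":14.3,"dy":12.8,"dz":3.2,"ax":0,"ay":0,"az":0,"grip":0},{"dx":14.3,"dy":12.8,"dz":3.2,"ax":0,"ay":0,"az":0,"grip":0},{"dx":0,"dy":0,"dz":0,"ax":0,"ay":0,"az":0,"grip":0}]}}

```text
clock: 19.2
position: [0.424, 0.1653, 0.3398]
ee_rot: [-0.001, 0.423, 0.906, 0.001]
contact_force: [0.8, -0.5, 0.7]
width: 0.0853
gripper_force: 0.0
```

```bash
python3 - <<'E'
from h import *
d=grab('wrist','w7.png');p,R,s=cur();print(p,s['clock'])
hsv=cv2.cvtColor(d['image'],cv2.COLOR_RGB2HSV)
m=cv2.inRange(hsv,(0,0,190),(180,30,255));m=cv2.morphologyEx(m,cv2.MORPH_OPEN,np.ones((3,3)));m=cv2.morphologyEx(m,cv2.MORPH_CLOSE,np.ones((15,15)))
for c in cv2.findContours(m,0,2)[0]:
    if cv2.contourArea(c)>300:
        (u,v),r=cv2.minEnclosingCircle(c);P=onplane(d,u,v,.099);Q=onplane(d,u+r,v,.099);print('white',u,v,r,cv2.contourArea(c),P,np.linalg.norm(P-Q))
m=cv2.inRange(hsv,(105,150,60),(130,255,255))
for c in cv2.findContours(m,0,2)[0]:
    if cv2.contourArea(c)>300: print('blue',cv2.boundingRect(c))
E
```

```text
[0.42386213 0.16410272 0.34004112] 19.25
white 525.2547607421875 41.775665283203125 15.338522911071777 550.0 [0.44702668 0.32357201 0.099     ] 0.009079105144309707
blue (355, 231, 66, 96)
blue (221, 226, 63, 95)
blue (208, 90, 80, 65)
```

View pics/w7.png

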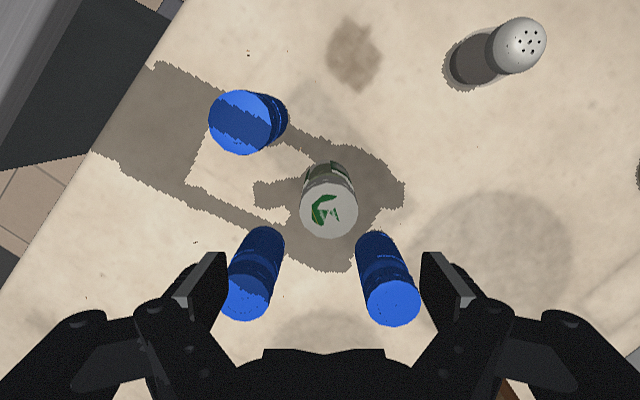

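The wrist view shows the jar's white cap centred at (329,209) with radius about 29 px. The blue tops are at (244,297), (391,303) and (242,122), and the shaker is at (518,45). The fingers straddle the jar clear of the blue ones.

```bash
python3 - <<'E'
from h import *
d=load('wrist');p,R,s=cur()
J=onplane(d,328.5,209,.099);print(J,'diam',np.linalg.norm(onplane(d,299,209,.099)-onplane(d,358,209,.099)))
for u,v in((244,297),(391,303),(242,122)): print('blue rel jar in tool',(R.inv().apply(onplane(d,u,v,.099)-J)*1000).round(0))
print(delta([J[0],J[1],.237],toolR(-50,0)))
E
```

```text
[0.42470913 0.1696803  0.099     ] diam 0.04001132939161781
blue rel jar in tool [-68. -62.  -0.]
blue rel jar in tool [-73.  46.  -0.]
blue rel jar in tool [ 58. -55.   0.]
{'turn': array([ 0.  , -0.02,  0.  ]), 'shift_new_mm': array([  3.7,   4.2, 103. ]), 'shift_old_mm': array([  3.5,   4.2, 103. ])}
```

Request:
{"fn": "jog_arm", "kwargs": {"plan": [{"dx":0.6,"dy":0.6,"dz":17,"ax":0,"ay":0,"az":0,"grip":0},{"dx":0.6,"dy":0.6,"dz":17,"ax":0,"ay":0,"az":0,"grip":0},{"dx":0.6,"dy":0.6,"dz":17,"ax":0,"ay":0,"az":0,"grip":0},{"dx":0.6,"dy":0.6,"dz":17,"ax":0,"ay":0,"az":0,"grip":0},{"dx":0.5,"dy":0.6,"dz":17,"ax":0,"ay":0,"az":0,"grip":0},{"dx":0.5,"dy":0.6,"dz":17,"ax":0,"ay":0,"az":0,"grip":0},{"dx":0,"dy":0,"dz":0,"ax":0,"ay":0,"az":0,"grip":0},{"dx":0,"dy":0,"dz":0,"ax":0,"ay":0,"az":0,"grip":0.3},{"dx":0,"dy":0,"dz":0,"ax":0,"ay":0,"az":0,"grip":0.45},{"dx":0,"dy":0,"dz":0,"ax":0,"ay":0,"az":0,"grip":0.6},{"dx":0,"dy":0,"dz":0,"ax":0,"ay":0,"az":0,"grip":0.7},{"dx":0,"dy":0,"dz":0,"ax":0,"ay":0,"az":0,"grip":0.7},{"dx":0,"dy":0,"dz":0,"ax":0,"ay":0,"az":0,"grip":0.7}], "grip_force": 40}}

```text
clock: 20.33
position: [0.4248, 0.1682, 0.2404]
ee_rot: [0.001, 0.423, 0.906, 0.002]
contact_force: [0.1, -0.7, 6.3]
width: 0.0398
gripper_force: 40.1
```

Cap gripped (39.8 mm, 40 N). Lifting and working out the placing pose.

Request:
{"fn": "jog_arm", "kwargs": {"plan": [{"dx":0,"dy":0,"dz":-8,"ax":0,"ay":0,"az":0,"grip":0.7},{"dx":0,"dy":0,"dz":-16,"ax":0,"ay":0,"az":0,"grip":0.7},{"dx":0,"dy":0,"dz":-24,"ax":0,"ay":0,"az":0,"grip":0.7},{"dx":0,"dy":0,"dz":-24,"ax":0,"ay":0,"az":0,"grip":0.7},{"dx":0,"dy":0,"dz":-24,"ax":0,"ay":0,"az":0,"grip":0.7},{"dx":0,"dy":0,"dz":-24,"ax":0,"ay":0,"az":0,"grip":0.7},{"dx":0,"dy":0,"dz":-24,"ax":0,"ay":0,"az":0,"grip":0.7},{"dx":0,"dy":0,"dz":-24,"ax":0,"ay":0,"az":0,"grip":0.7},{"dx":0,"dy":0,"dz":-24,"ax":0,"ay":0,"az":0,"grip":0.7},{"dx":0,"dy":0,"dz":-14,"ax":0,"ay":0,"az":0,"grip":0.7},{"dx":0,"dy":0,"dz":-7,"ax":0,"ay":0,"az":0,"grip":0.7},{"dx":0,"dy":0,"dz":0,"ax":0,"ay":0,"az":-0.81,"grip":0.7},{"dx":0,"dy":0,"dz":0,"ax":0,"ay":0,"az":-0.81,"grip":0.7},{"dx":0,"dy":0,"dz":0,"ax":0,"ay":0,"az":-0.81,"grip":0.7},{"dx":0,"dy":0,"dz":0,"ax":0,"ay":0,"az":-0.81,"grip":0.7},{"dx":0,"dy":0,"dz":0,"ax":0,"ay":0,"az":-0.81,"grip":0.7},{"dx":0,"dy":0,"dz":0,"ax":0,"ay":0,"az":-0.81,"grip":0.7},{"dx":0,"dy":0,"dz":0,"ax":0,"ay":0,"az":-0.81,"grip":0.7},{"dx":0,"dy":0,"dz":0,"ax":0,"ay":0,"az":-0.81,"grip":0.7},{"dx":0,"dy":0,"dz":0,"ax":0,"ay":0,"az":0,"grip":0.7}]}}

```text
clock: 22.0
position: [0.4237, 0.1677, 0.4516]
ee_rot: [-0.001, 0.096, 0.995, 0.001]
contact_force: [0.4, -0.4, -0.5]
width: 0.0398
gripper_force: 40.5
```

```bash
python3 - <<'E'
from h import *
p,R,s=cur();print(p,R.as_matrix().round(3),s['qpos'].round(2),s['width'],s['clock'])
d=grab('wrist');hsv=cv2.cvtColor(d['image'],cv2.COLOR_RGB2HSV)
# cap as seen between the fingers
m=cv2.inRange(hsv,(0,0,70),(180,60,255))[200:400,230:420];n,l,st,c=cv2.connectedComponentsWithStats(m)
print([(st[i].tolist(),c[i].round(0).tolist()) for i in range(1,n) if st[i][4]>400])
print('predicted cap axis',proj(d,p+R.apply([0,0,.141])))
Rp=Ro.from_euler('z',PYAW,degrees=True);T=PAN+Rp.apply([-.035,-.0005,0])
print(T,delta([T[0],T[1],p[2]],toolR(PYAW,0)))
E
```

```text
[0.4237276  0.16770855 0.45157506] [[-0.981  0.191 -0.001]
 [ 0.191  0.981  0.002]
 [ 0.001  0.001 -1.   ]] [ 0.22  0.07  1.65  0.    1.42 -1.16] 0.039787409917518855 22.0
[([0, 0, 190, 153, 16837], [98.0, 62.0])]
predicted cap axis [324.53565308 295.37630902]
[ 0.61916945 -0.01109228  0.2       ] {'turn': array([ 0.01, -0.01, -0.  ]), 'shift_new_mm': array([-2.264e+02, -1.375e+02,  1.000e-01]), 'shift_old_mm': array([-226.4, -137.4,   -0.3])}
```

```bash
python3 - <<'E'
from h import *
d=load('wrist');p,R,s=cur();hsv=cv2.cvtColor(d['image'],cv2.COLOR_RGB2HSV)
z=p+R.apply([0,0,.141])
for col in(300,324,340): print(col,d['image'][230:360:5,col].tolist()[:26])
m=cv2.inRange(hsv,(40,80,20),(90,255,255));m[:220]=0;m[:,:260]=0;m[:,390:]=0
ys,xs=np.nonzero(m);print(len(xs),xs.mean() if len(xs) else 0,ys.mean() if len(xs) else 0, xs.min(),xs.max(),ys.min(),ys.max())
for dx in(-20.5,0,20.5): print(dx,proj(d,p+R.apply([dx/1000,0,.141])))
E
```

```text
300 [[95, 99, 75], [81, 79, 78], [79, 78, 77], [81, 83, 77], [87, 87, 84], [152, 149, 140], [148, 144, 137], [143, 141, 133], [147, 147, 139], [147, 144, 137], [28, 72, 43], [34, 72, 40], [28, 70, 36], [36, 74, 47], [29, 67, 38], [123, 108, 45], [13, 62, 32], [145, 142, 136], [141, 138, 133], [139, 138, 132], [145, 146, 138], [70, 59, 46], [70, 56, 40], [72, 59, 42], [22, 30, 26], [23, 20, 25]]
324 [[82, 80, 74], [84, 82, 78], [80, 78, 75], [89, 85, 83], [150, 149, 142], [150, 148, 141], [150, 148, 141], [151, 146, 141], [30, 70, 42], [28, 73, 39], [143, 142, 134], [143, 142, 134], [142, 140, 135], [151, 147, 139], [146, 143, 135], [143, 140, 135], [145, 144, 136], [139, 138, 132], [146, 143, 137], [140, 139, 132], [142, 141, 135], [142, 141, 134], [72, 55, 43], [78, 64, 48], [67, 66, 65], [18, 20, 25]]
340 [[82, 81, 78], [81, 79, 77], [82, 78, 75], [84, 82, 79], [130, 127, 122], [148, 147, 140], [146, 144, 136], [146, 144, 136], [149, 147, 140], [145, 142, 137], [148, 145, 138], [142, 142, 134], [145, 143, 135], [141, 140, 135], [148, 144, 140], [69, 92, 71], [112, 118, 106], [145, 142, 136], [140, 137, 130], [139, 137, 132], [144, 140, 134], [177, 169, 152], [196, 183, 164], [199, 184, 165], [187, 173, 159], [32, 28, 32]]
1134 314.57142857142856 302.0608465608466 260 389 220 399
-20.5 [324.51825471 340.3128491 ]
0 [324.66575658 295.71426945]
20.5 [324.82738711 246.84376192]
```

The cap is centred in the grip: rows 249–337 seen against 247–340 predicted. Moving over the bin.

Request:
{"fn": "jog_arm", "kwargs": {"plan": [{"dx":-10.4,"dy":-6.4,"dz":0,"ax":0,"ay":0,"az":0,"grip":0.7},{"dx":-20,"dy":-12.1,"dz":0,"ax":0,"ay":0,"az":0,"grip":0.7},{"dx":-20,"dy":-12.1,"dz":0,"ax":0,"ay":0,"az":0,"grip":0.7},{"dx":-20,"dy":-12.1,"dz":0,"ax":0,"ay":0,"az":0,"grip":0.7},{"dx":-20,"dy":-12.1,"dz":0,"ax":0,"ay":0,"az":0,"grip":0.7},{"dx":-20,"dy":-12.1,"dz":0,"ax":0,"ay":0,"az":0,"grip":0.7},{"dx":-20,"dy":-12.1,"dz":0,"ax":0,"ay":0,"az":0,"grip":0.7},{"dx":-20,"dy":-12.1,"dz":0,"ax":0,"ay":0,"az":0,"grip":0.7},{"dx":-20,"dy":-12.1,"dz":0,"ax":0,"ay":0,"az":0,"grip":0.7},{"dx":-20,"dy":-12.1,"dz":0,"ax":0,"ay":0,"az":0,"grip":0.7},{"dx":-20,"dy":-12.1,"dz":0,"ax":0,"ay":0,"az":0,"grip":0.7},{"dx":-16,"dy":-10,"dz":0,"ax":0,"ay":0,"az":0,"grip":0.7},{"dx":0,"dy":0,"dz":0,"ax":0,"ay":0,"az":0,"grip":0.7},{"dx":0,"dy":0,"dz":0,"ax":0,"ay":0,"az":0,"grip":0.7}]}}

```text
clock: 23.22
position: [0.6206, -0.0122, 0.451]
ee_rot: [-0.001, 0.098, 0.995, 0.001]
contact_force: [-0.3, 1.4, -0.8]
width: 0.0396
gripper_force: 40.6
```

```bash
python3 - <<'E'
from h import *
p,R,s=cur();print(p,R.as_matrix().round(3),s['contact_force'],s['clock'])
Rp=Ro.from_euler('z',PYAW,degrees=True);T=PAN+Rp.apply([-.035,-.0005,0])
print(delta([T[0],T[1],.3694],toolR(PYAW,0)))
# check: bin front rim / fin seen past the jar
d=grab('wrist');W=lambda *q:PAN+Rp.apply(np.array(q)/1000)
print(proj(d,W(-68,42,-25)),proj(d,W(-68,-42,-25)),proj(d,W(-108,0,-9)))
g=cv2.cvtColor(d['image'],cv2.COLOR_RGB2GRAY)
print('row fin-ish',[(v,np.nonzero(g[v,230:420]>170)[0][[0,-1]]+230 if (g[v,230:420]>170).any() else None) for v in range(150,250,10)])
E
```

```text
[ 0.62062482 -0.01217535  0.45097274] [[-0.981  0.196 -0.001]
 [ 0.196  0.981  0.002]
 [ 0.001  0.002 -1.   ]] [-0.3201155   1.35286327 -0.82688135] 23.2167
{'turn': array([ 0.02, -0.01, -0.01]), 'shift_new_mm': array([ 1.6,  0.8, 81.6]), 'shift_old_mm': array([ 1.5,  0.6, 81.6])}
[380.35410551 153.9389138 ] [269.05208159 154.27508378] [324.78348282  98.33177853]
row fin-ish [(150, array([230, 419])), (160, array([230, 419])), (170, array([230, 419])), (180, array([230, 419])), (190, array([271, 377])), (200, array([272, 377])), (210, array([273, 376])), (220, array([273, 376])), (230, array([274, 376])), (240, array([284, 364]))]
```

The bin walls span columns 271–377, centred on the jar axis. Lowering.

Request:
{"fn": "jog_arm", "kwargs": {"plan": [{"dx":0.5,"dy":0.2,"dz":12,"ax":0,"ay":0,"az":0,"grip":0.7},{"dx":0.5,"dy":0.2,"dz":12,"ax":0,"ay":0,"az":0,"grip":0.7},{"dx":0.5,"dy":0.2,"dz":12,"ax":0,"ay":0,"az":0,"grip":0.7},{"dx":0,"dy":0,"dz":12,"ax":0,"ay":0,"az":0,"grip":0.7},{"dx":0,"dy":0,"dz":12,"ax":0,"ay":0,"az":0,"grip":0.7},{"dx":0,"dy":0,"dz":8,"ax":0,"ay":0,"az":0,"grip":0.7},{"dx":0,"dy":0,"dz":5,"ax":0,"ay":0,"az":0,"grip":0.7},{"dx":0,"dy":0,"dz":3,"ax":0,"ay":0,"az":0,"grip":0.7},{"dx":0,"dy":0,"dz":0,"ax":0,"ay":0,"az":0,"grip":0.7},{"dx":0,"dy":0,"dz":0,"ax":0,"ay":0,"az":0,"grip":0.7}]}}

```text
clock: 24.1
position: [0.6186, -0.0096, 0.3766]
ee_rot: [0.001, 0.097, 0.995, 0.001]
contact_force: [-0.4, 1.0, -1.6]
width: 0.0398
gripper_force: 40.6
```

Request:
{"fn": "jog_arm", "kwargs": {"plan": [{"dx":0,"dy":0,"dz":2,"ax":0,"ay":0,"az":0,"grip":0.7},{"dx":0,"dy":0,"dz":2,"ax":0,"ay":0,"az":0,"grip":0.7},{"dx":0,"dy":0,"dz":1,"ax":0,"ay":0,"az":0,"grip":0.7},{"dx":0,"dy":0,"dz":0,"ax":0,"ay":0,"az":0,"grip":0.7},{"dx":0,"dy":0,"dz":0,"ax":0,"ay":0,"az":0,"grip":0.7}]}}

```text
clock: 24.52
position: [0.6185, -0.0097, 0.371]
ee_rot: [0.0, 0.097, 0.995, 0.001]
contact_force: [-0.5, -0.0, -0.6]
width: 0.0402
gripper_force: 40.6
```

Request:
{"fn": "jog_arm", "kwargs": {"plan": [{"dx":0,"dy":0,"dz":1,"ax":0,"ay":0,"az":0,"grip":0.7},{"dx":0,"dy":0,"dz":1,"ax":0,"ay":0,"az":0,"grip":0.7},{"dx":0,"dy":0,"dz":0,"ax":0,"ay":0,"az":0,"grip":0.7},{"dx":0,"dy":0,"dz":0,"ax":0,"ay":0,"az":0,"grip":0.7}]}}

```text
clock: 24.85
position: [0.6186, -0.0097, 0.3691]
ee_rot: [0.0, 0.097, 0.995, 0.001]
contact_force: [-0.2, 0.2, -0.3]
width: 0.0396
gripper_force: 40.7
```

Request:
{"fn": "jog_arm", "kwargs": {"plan": [{"dx":0,"dy":0,"dz":1,"ax":0,"ay":0,"az":0,"grip":0.7},{"dx":0,"dy":0,"dz":0,"ax":0,"ay":0,"az":0,"grip":0.7},{"dx":0,"dy":0,"dz":0,"ax":0,"ay":0,"az":0,"grip":0.7}]}}

```text
clock: 25.1
position: [0.6185, -0.0097, 0.369]
ee_rot: [0.001, 0.097, 0.995, 0.001]
contact_force: [-1.6, 1.1, 4.9]
width: 0.0399
gripper_force: 41.1
```

Touchdown (4.9 N at the expected height). Opening slowly and going straight up.

Request:
{"fn": "jog_arm", "kwargs": {"plan": [{"dx":0,"dy":0,"dz":-0.5,"ax":0,"ay":0,"az":0,"grip":0.5},{"dx":0,"dy":0,"dz":0,"ax":0,"ay":0,"az":0,"grip":0.4},{"dx":0,"dy":0,"dz":0,"ax":0,"ay":0,"az":0,"grip":0.3},{"dx":0,"dy":0,"dz":0,"ax":0,"ay":0,"az":0,"grip":0.15},{"dx":0,"dy":0,"dz":0,"ax":0,"ay":0,"az":0,"grip":0},{"dx":0,"dy":0,"dz":0,"ax":0,"ay":0,"az":0,"grip":0},{"dx":0,"dy":0,"dz":0,"ax":0,"ay":0,"az":0,"grip":0},{"dx":0,"dy":0,"dz":-8,"ax":0,"ay":0,"az":0,"grip":0},{"dx":0,"dy":0,"dz":-16,"ax":0,"ay":0,"az":0,"grip":0},{"dx":0,"dy":0,"dz":-20,"ax":0,"ay":0,"az":0,"grip":0},{"dx":0,"dy":0,"dz":-20,"ax":0,"ay":0,"az":0,"grip":0},{"dx":0,"dy":0,"dz":-16,"ax":0,"ay":0,"az":0,"grip":0},{"dx":0,"dy":0,"dz":-10,"ax":0,"ay":0,"az":0,"grip":0},{"dx":0,"dy":0,"dz":0,"ax":0,"ay":0,"az":0,"grip":0},{"dx":0,"dy":0,"dz":0,"ax":0,"ay":0,"az":0,"grip":0}]}}

```text
clock: 26.35
position: [0.6184, -0.0098, 0.4589]
ee_rot: [0.001, 0.097, 0.995, 0.001]
contact_force: [0.2, -0.3, -0.4]
width: 0.0856
gripper_force: 0.0
```

```bash
python3 - <<'E'
from h import *
p,R,s=cur();d=grab('wrist');print(p,s['clock'])
Rp=Ro.from_euler('z',PYAW,degrees=True);W=lambda *q:PAN+Rp.apply(np.array(q)/1000)
c=proj(d,W(-35,0,28));e=proj(d,W(-35+20.5,0,28));f=proj(d,W(-35-20.5,0,28));print('pred cap centre,back,front',c,e,f)
lab=d['image'].astype(int);u=int(c[0])
print('col',[(v,lab[v,u].tolist()) for v in range(150,330,6)])
v=int(c[1]);print('row',v,[(x,lab[v,x].tolist()) for x in range(u-60,u+61,6)])
E
```

```text
[ 0.61836625 -0.00984429  0.45888795] 26.35
pred cap centre,back,front [322.33418352 218.12240784] [322.35693875 246.99054217] [322.3101572  187.64171768]
col [(150, [242, 241, 241]), (156, [246, 245, 245]), (162, [151, 153, 147]), (168, [69, 71, 60]), (174, [72, 76, 64]), (180, [94, 92, 89]), (186, [192, 188, 180]), (192, [180, 179, 168]), (198, [22, 76, 35]), (204, [145, 146, 136]), (210, [178, 176, 166]), (216, [50, 95, 59]), (222, [178, 173, 166]), (228, [175, 172, 164]), (234, [173, 171, 162]), (240, [171, 168, 161]), (246, [194, 190, 185]), (252, [189, 187, 181]), (258, [194, 192, 183]), (264, [92, 75, 54]), (270, [84, 69, 49]), (276, [90, 73, 52]), (282, [131, 106, 77]), (288, [131, 107, 77]), (294, [125, 85, 55]), (300, [120, 81, 54]), (306, [136, 92, 60]), (312, [141, 93, 60]), (318, [137, 95, 58]), (324, [218, 147, 95])]
row 218 [(262, [79, 66, 47]), (268, [79, 65, 46]), (274, [193, 190, 182]), (280, [96, 97, 93]), (286, [100, 98, 94]), (292, [97, 95, 93]), (298, [177, 175, 165]), (304, [180, 175, 169]), (310, [34, 87, 51]), (316, [151, 164, 147]), (322, [153, 161, 147]), (328, [141, 161, 140]), (334, [186, 180, 174]), (340, [176, 172, 163]), (346, [176, 174, 164]), (352, [174, 170, 161]), (358, [104, 101, 96]), (364, [105, 104, 99]), (370, [197, 194, 188]), (376, [83, 71, 51]), (382, [82, 67, 49])]
```

The cap sits within 3 px of the predicted upright position, centred between the bin walls, and the gripper is clear. Handing in.

```bash
python3 -c "
from rig import manip; print(manip.sign_off())"
```

```text
the job is handed in; nothing more can be done
None
```

The bin hangs seated in the upper groove with the flat-capped jar standing upright in it, and the shaker was not touched; the job was handed in at about 26 s, with no verdict returned.

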